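Close up a row of parts cartons with the lever-locked shelf divider

TASK

On the grey shelf tray, press the ribbed pad of the divider's seesaw lever so that its tooth tips up out of the notched rack, and with it held down slide the divider against the three small cartons, pushing the row firmly back into the sprung end plate without crushing the cartons or ramming the plate to the end of its springs. Then ease off so that the tooth drops fully into a notch and the divider stays locked, with the cartons standing upright and held snugly squeezed, and leave everything else on the bench alone.

Things in the scene. Friction and masses are not known exactly. Their poses are not given: they have to be found in the camera images.
- divider: Aluminium divider that slides along its own +y (towards the cartons), 155 mm of travel, on a flat grey tray (240 x 460 x 12 mm) sharing its yaw. Origin: bench height, lever's centre line. Frame x points away from the robot. Starts at the -y end of its travel. Slides with about 1 N friction when the tooth is out; with the tooth in a notch it has 1 mm of play.
- push_cheek (a point): Inner face of the divider's +y cheek, the one to push: x = -98, y = +28 mm in the divider's frame, 58 mm above the bench. Two cheeks stand parallel to x, inner faces 56 mm apart, x = -115 to -30 mm, 6 mm thick, tops 66 mm above the bench; closed fingertips fit between them, on the lever's pad.
- plate_face (a point): Carton-side face of the divider's upright plate (x = -30 to +101 mm, y = +40 mm in the divider's frame, top 80 mm above the bench). This point: x = 50 mm, 50 mm above the bench.
- rack (a point): Notched steel strip on the tray under the lever's tooth, at x = -12 mm of the divider's frame; this point is its start notch. Notches 8 mm long, one every 12 mm. If the lever is let up with the tooth between notches, the tooth rests on the strip and drops once the divider moves (12 mm at most); a squeezed row pushes the free divider back by itself until it drops.
- lever_pad (a point): Centre of the top face of the ribbed steel pad, the robot-side end of the seesaw lever, between the divider's two cheeks. Pad 34 mm (x) by 50 mm (y), level at rest, 50 mm above the bench and 16 mm below the cheek tops, at x = -98, y = 0 mm in the divider's frame. Pressing lowers it by 11 mm at most and tips the tooth end up.
- lever (a joint): Seesaw lever's angle, rad: 0 = tooth fully down in a notch, 0.26 = pad at its stop. Above 0.16 the tooth is clear; about 0.14 to 0.16 when let up with the tooth on top between notches. Pivot along y, 43 mm from the pad's centre. Sprung: 3 N on the pad starts it, 7 N brings it to its stop; over 25 N from the fingers on divider or lever is too rough.
- box1: Carton nearest the divider: plain cardboard, 90 (x) x 45 (y) x 80 mm (z), 0.07 to 0.14 kg, standing on the tray. Origin: centre of its underside, 12 mm above the bench. The divider's plate meets it first; more than 20 N on it from the divider crushes it.
- box2: The middle carton, same as box1, a gap of some mm further along the divider's +y.
- box3: Last carton, same as box1, some mm further on. Some 10 to 80 mm beyond it is the sprung end plate (100 mm wide, 65 mm high); its place is not measured. It yields from 4 N, plus 0.35 N per mm, and is hard after 26 mm (13 N); friction adds 2 to 4 N to the push. The divider settles back up to 13 mm into a notch and the row must stay squeezed: push the plate in 15 to 22 mm.
- cleaner: Bystander: white bottle, 56 mm across, 170 mm tall; origin at the centre of its underside. Leave alone.
- filter: Bystander: white spin-on filter can, 76 mm across, 100 mm tall; origin at the centre of its underside. Leave alone.
- pulley: Bystander: steel belt pulley, 72 mm across, 34 mm high; origin at the centre of its underside. Leave alone.
- carton: Bystander: cardboard carton 100 x 70 x 60 mm; origin at the centre of its underside. Leave alone.
There are look-alikes about, which are no part of the job. What is shaped like the box2 but yellow is not meant.

How it is judged:
On the way, in this order (a step that is already met when the one before it is completed fails the run):
1. the pad is pressed and the tooth end tips up clear of the rack (value of joint lever above 0.16 rad), for 0.1 s.
2. the divider squeezes the carton row against the sprung end plate (over 4 N on the first carton) (contact force between divider and box1 above 4 N), for 0.2 s.
At the end, for the whole second after the job is handed in: The lever is back at rest (angle under 0.05 rad: tooth down in a notch), the divider is still and presses on the first carton with 1.5 to 18 N, and all three cartons stand upright (within 0.1 rad) (value of joint lever below 0.05 rad and contact force between divider and box1 between 1.5 and 18 N and linear speed of divider below 0.01 m/s and angle between each of box1, box2, box3's own z axis and vertical below 0.1 rad); the robot touches nothing.
It fails at once if the fingers force the divider or its lever with more than 25 N (contact force between the fingers and divider above 25 N).
It fails at once if the divider crushes the first carton (over 20 N) (contact force between divider and box1 above 20 N).
It fails at once if a carton of the row is tipped over (angle between any of box1, box2, box3's own z axis and vertical above 0.4 rad).
It fails at once if a bystander is moved more than 20 mm (distance of any of cleaner, filter, pulley, carton from where it was at the start of the episode above 0.02 m).
It also fails if it takes over 58 s, if anything falls off the work surface, if the arm or the gripper's body presses on something with over 40 N, if the wrist force passes 120 N, or if a joint passes its speed limit or range.

ROBOT

A 7-joint arm with a two-finger parallel gripper is mounted at the origin on the work surface. World frame = base frame: x ahead of the robot, y to its left, z up, the work surface at z = 0. Lengths are in m, angles in rad, forces in N, time in s.
With the tool pointing down it reaches from about 0.425 to 0.875 m from the base axis. Payload 4.7 kg.
Tool frame: the origin (TCP) lies between the finger pads; the fingertips stand 11 mm ahead of it and the grasp point (between the pads) lies 8 mm behind it; z points along the fingers, y is the direction in which the jaws open and shut (so a half turn about z gives the same grasp; the last joint's range is limited). The gripper opens to 87 mm and grips with 3 to 60 N. Pads are 19 mm wide; open, the fingers measure 117 mm over their backs; the gripper's body (75 mm by 190 mm) begins 51 mm behind the grasp point.
Start: joints at [-1.128, 0.321, -0.07, 1.45, 0.023, 1.371, -0.057], TCP at [0.27, 0.591, 0.234] pointing down, gripper open.
Joint ranges: [-2.86, 2.86], [-0.3, 2.09], [-1.38, 1.24], [0.06, 2.45], [-1.56, 4.7], [0.09, 2.05], [-2.69, 2.69]. Speed limits (rad/s): [2.57, 2.57, 3.14, 3.14, 3.14, 3.14, 3.14].

INTERFACE

Orientations are given as a rotation vector (axis times angle).
In Python, from bench import ctrl gives the robot as it stands.
- The arm moves only by the tool servo_tool, never from a script. Its argument "series" is a list of rows, each an object with "travel": the shift along the tool's x, y, z in m, a list of three; "angular": the turn, a rotation vector about the tool's x, y, z in rad, a list of three. A call has 1 to 5 rows; each row shifts and turns the commanded pose from where the row before left it, along the tool's axes as they then stand; what a row does not reach is not made up. A row lasts 1/10 s, in which the tool goes at most 50 mm and 8.59 degrees, less where a joint would pass 70% of its speed; a pose out of reach is approached as far as the arm can. A call with a gripper value outside its range is refused whole. "claw" is the finger opening in m, from 0 to 0.087, set as the call begins (left out, the last holds). The fingers move at their own pace and stop on an object; "squeeze" is the grip in N (left out, the last holds). Time passes only in rows, so rows that do not move let the fingers close. It gives the time, the measured TCP pose, the force and the opening at its end, in the units of the state.
- ctrl.get_state(): the state, without advancing time (a new reading comes with each control period).
- ctrl.get_image(name): name is "side" or "top"; returns the picture (420x560x3 uint8, red, green, blue); there is no depth.
- ctrl.calibration(name): a dict with "fx", "fy", "cx", "cy" (pixels), "rvec" (rotation vector, rad) and "tvec" (3), from world to camera coordinates, as OpenCV has them. Camera axes: x right, y down, z forward; pixel columns grow to the right and rows downward; lengths in m; the calibration is good to about 2 mm. A picture is of the moment at which its call begins. calibration takes no time and is no camera call.
- ctrl.close_job(): hands the job in, once; it reports no verdict.
The state is a dict: "time": time; "joint_positions": joint angles; "qd": joint speeds; "joint_torque": joint torques, N m; "position": TCP position; "tool_rot": TCP orientation; "ft_force": force on the tool from outside, world axes, zero at the start; "torque": the same for the moment, N m; "grip_width": opening from 0.0 (shut) to 1.0 (fully open).
Only numpy, scipy, OpenCV 4.12 (cv2) and the standard library are available. Lean on these libraries where they do the work, as an engineer would, in place of code of your own. Each camera call takes 0.05 s, during which the arm holds its last target.

## Working session

There is one attempt and no reset: what is moved stays moved. The work goes in short steps, Python scripts to look and compute and a tool call to move; the robot and the scene stay as the last step left them, time stands still between calls to the robot, and variables do not carry over. Pictures are saved under pics/ and viewed, and the job is handed in when it is done.

Besides the shell and the picture viewer there is one more tool, called after ">>>" by a JSON object that holds its "name" and its "arguments", one argument or row to a line. servo_tool: Moves the arm, as the interface text tells. Its arguments: {"type":"object","properties":{"series":{"type":"array","items":{"type":"object","properties":{"travel":{"type":"array","items":{"type":"number"}},"angular":{"type":"array","items":{"type":"number"}}}}},"claw":{"type":"number"},"squeeze":{"type":"number"}},"required":["series"]}

```bash
mkdir -p pics
python3 - <<'E'
from bench import ctrl
import cv2
for n in("side","top"):
    im=ctrl.get_image(n); cv2.imwrite(f"pics/{n}0.png",im[:,:,::-1]); print(n,ctrl.calibration(n))
s=ctrl.get_state()
for k in s: print(k,s[k])
E
```

```text
side {'fx': 386.48510321947975, 'fy': 386.48510321947975, 'cx': 281.10132929182686, 'cy': 208.226262307066, 'rvec': array([ 2.11312936, -0.60801298,  0.34020864]), 'tvec': array([-0.47497309,  0.20551962,  0.69937433])}
top {'fx': 495.62623315277915, 'fy': 495.62623315277915, 'cx': 284.32880458407334, 'cy': 213.49877111791713, 'rvec': array([ 2.13509432, -2.14468103,  0.1317964 ]), 'tvec': array([0.02640351, 0.56443458, 1.44845636])}
time 0.1
joint_positions [-1.12789488  0.32177147 -0.07007945  1.45152448  0.02259406  1.3707964
 -0.05689087]
qd [-0.00079233 -0.00287818  0.0008481  -0.00269774 -0.00188448 -0.00074837
  0.00032042]
joint_torque [-2.04312232e-04 -4.92572343e+01 -4.05811518e-01 -3.13399887e+01
 -6.41949079e-02  3.94313259e-02  5.33943262e-05]
position [0.27010893 0.59071048 0.23257046]
tool_rot [-6.68305404e-01 -3.06939956e+00  2.65463909e-03]
ft_force [-0.04479195 -0.18205462  1.18157241]
torque [ 0.03408114 -0.01786592  0.00695998]
grip_width 1.001456149137457
```

View pics/side0.png

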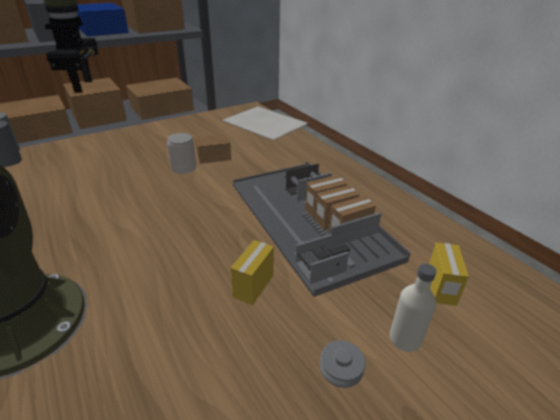

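View pics/top0.png

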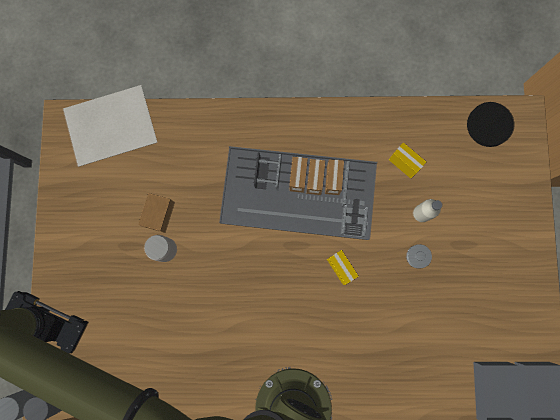

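```bash
cat > h.py <<'E'
import numpy as np,cv2
from bench import ctrl
def cam(n):
    c=ctrl.calibration(n);K=np.array([[c['fx'],0,c['cx']],[0,c['fy'],c['cy']],[0,0,1]]);return K,np.array(c['rvec']),np.array(c['tvec'])
def px(n,P):
    K,r,t=cam(n);return cv2.projectPoints(np.array(P,float).reshape(-1,3),r,t,K,None)[0].reshape(-1,2)
def back(n,uv,z):
    K,r,t=cam(n);R=cv2.Rodrigues(r)[0];C=-R.T@t
    d=R.T@np.linalg.inv(K)@np.array([uv[0],uv[1],1.]);return C+d*(z-C[2])/d[2]
def crop(src,out,x0,y0,x1,y1,k):
    im=cv2.imread(src)[y0:y1,x0:x1];cv2.imwrite(out,cv2.resize(im,None,fx=k,fy=k,interpolation=cv2.INTER_CUBIC))
E
python3 - <<'E'
from h import *
crop('pics/top0.png','pics/top0c.png',215,140,385,245,4.7)
crop('pics/side0.png','pics/side0c.png',225,150,415,290,4.2)
for uv in [(230,148),(376,162),(370,240),(221,223)]: print(back('top',uv,.012))
E
```

```text
[0.77629721 0.19355566 0.012     ]
[ 0.72791945 -0.25996938  0.012     ]
[ 0.48598746 -0.23481711  0.012     ]
[0.54029867 0.21825868 0.012     ]
```

View pics/top0c.png

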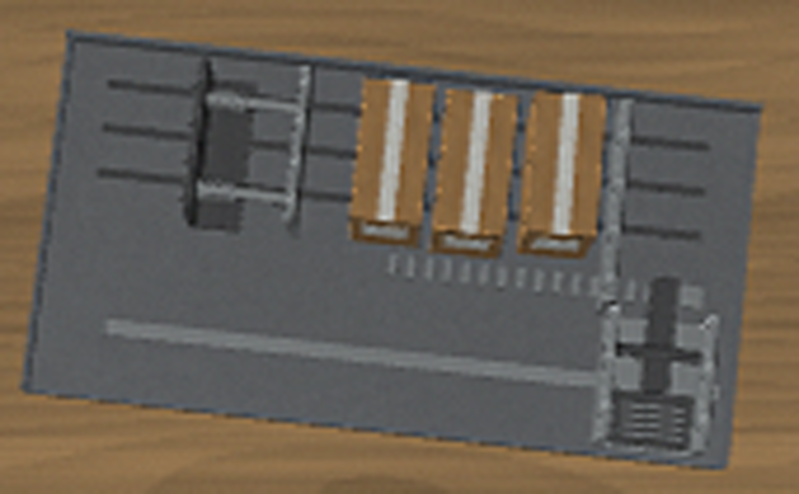

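View pics/side0c.png

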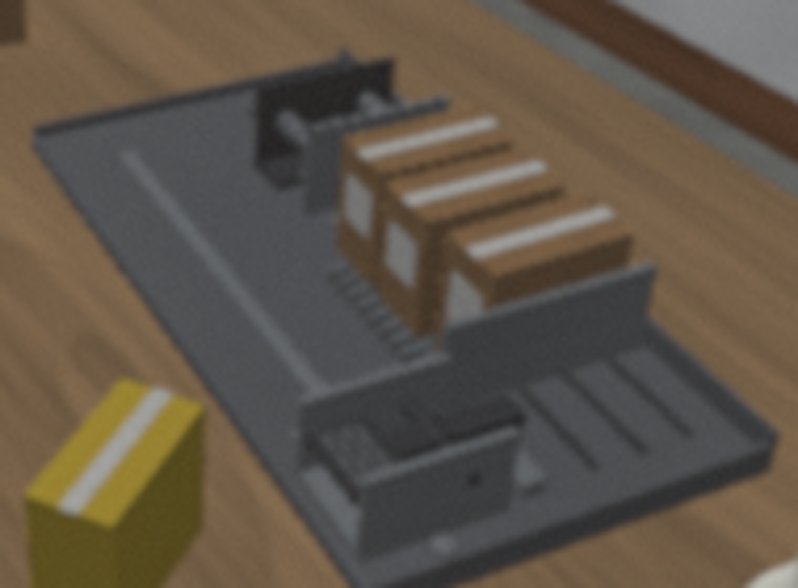

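```bash
cat >> h.py <<'E'
def W(o,yaw,p):
    c,s=np.cos(yaw),np.sin(yaw);p=np.array(p,float).reshape(-1,3)
    return np.c_[o[0]+c*p[:,0]-s*p[:,1],o[1]+s*p[:,0]+c*p[:,1],p[:,2]]
L=[[(-115,-25,50),(-81,-25,50),(-81,25,50),(-115,25,50),(-115,-25,50)],
 [(-115,28,66),(-30,28,66)],[(-115,34,66),(-30,34,66)],[(-115,-28,66),(-30,-28,66)],[(-115,-34,66),(-30,-34,66)],
 [(-30,40,80),(101,40,80)]]
def overlay(n,src,o,yaw,out,box,k):
    x0,y0,x1,y1=box;im=cv2.imread(src)[y0:y1,x0:x1];im=cv2.resize(im,None,fx=k,fy=k,interpolation=cv2.INTER_CUBIC)
    for l in L:
        q=px(n,W(o,yaw,np.array(l)/1000));q=((q-[x0,y0]+.5)*k-.5)
        cv2.polylines(im,[np.int32(q)],False,(0,255,0),1)
    cv2.imwrite(out,im)
E
python3 - <<'E'
from h import *
k=4.7
P=lambda u,v:(215+u/k,140+v/k)
pad=back('top',P(650,423),.05);print('pad',pad)
a=back('top',P(627,100),.08);b=back('top',P(608,300),.08)
print('plate top',a,b,np.linalg.norm(a-b),np.arctan2(*(a-b)[[1,0]]))
yaw=-.11
o=pad[:2]-W((0,0),yaw,(-.098,0,0))[0,:2];print(o)
overlay('top','pics/top0.png',o,yaw,'pics/ov1.png',(300,150,385,245),6)
overlay('side','pics/side0.png',o,yaw,'pics/ov1s.png',(285,200,415,290),6)
E
```

```text
pad [ 0.51259961 -0.18043438  0.05      ]
plate top [ 0.71386941 -0.16697968  0.08      ] [ 0.58641605 -0.15246876  0.08      ] 0.12827675260887997 -0.11336459252473258
[ 0.61000731 -0.19119265]
```

View pics/ov1.png

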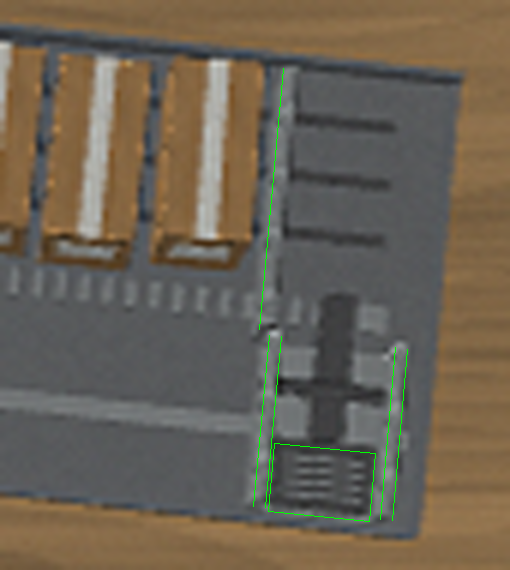

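View pics/ov1s.png

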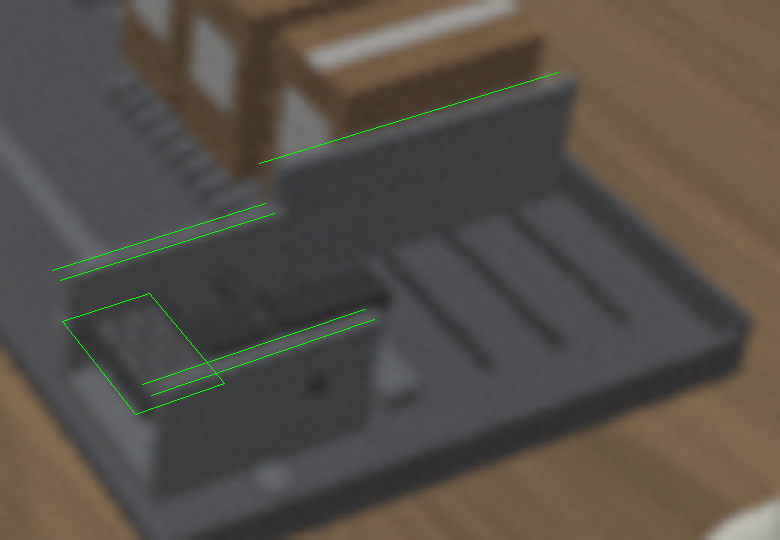

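Run:
```python
from h import *
yaw=-.112
o=np.array([.6130,-.1955])
overlay('top','pics/top0.png',o,yaw,'pics/ov2.png',(300,150,385,245),6)
overlay('side','pics/side0.png',o,yaw,'pics/ov2s.png',(285,200,415,290),6)
```

```text
(no output)
```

View pics/ov2.png

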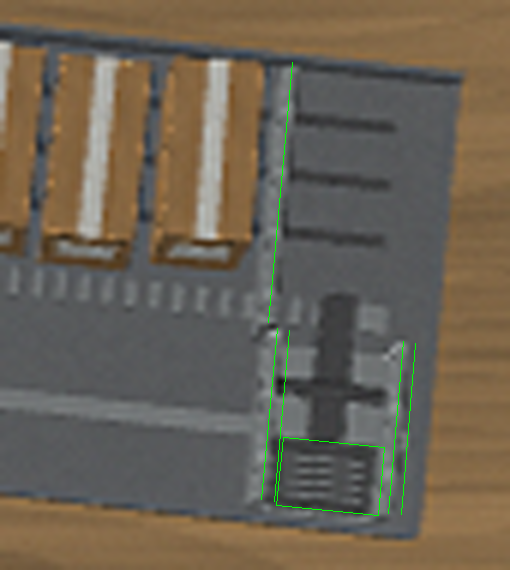

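View pics/ov2s.png

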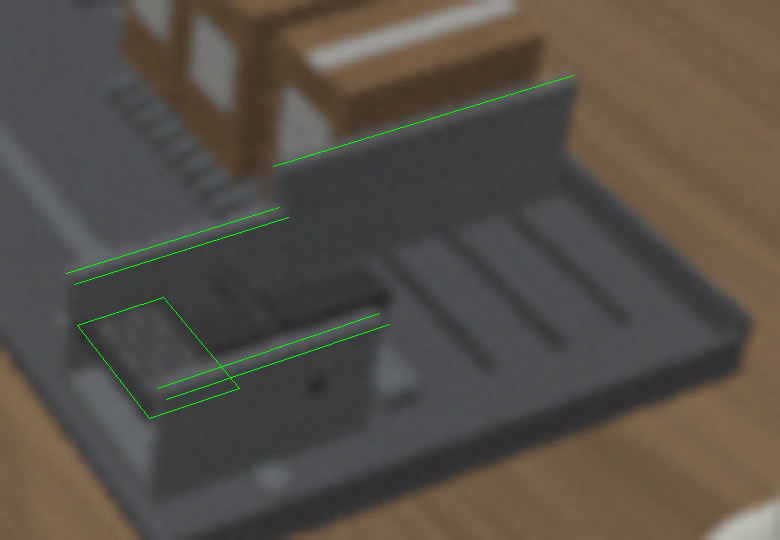

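>>> {"name": "servo_tool", "arguments": {
  "series": [
    {"angular":[0,0,0.14]},
    {"angular":[0,0,0.14]},
    {"angular":[0,0,0.14]},
    {"angular":[0,0,0.14]},
    {"angular":[0,0,0.14]}
  ],
  "claw": 0,
  "squeeze": 30
}}

```text
$.series[0]: bad value
```

>>> {"name": "servo_tool", "arguments": {
  "series": [
    {"angular":[0,0,0.14]},
    {"angular":[0,0,0.14]},
    {"angular":[0,0,0.14]},
    {"angular":[0,0,0.133]}
  ]
}}

```text
$.series[0]: bad value
```

```bash
cat >> h.py <<'E'
from scipy.spatial.transform import Rotation as Ro
YAW=-.112;O=np.array([.6125,-.194])
def rel(target=None,dp=None):
    """state in divider-start frame (mm), move to target (divider frame mm xyz of TCP) in tool axes"""
    s=ctrl.get_state();p=np.array(s['position']);R=Ro.from_rotvec(s['tool_rot']).as_matrix()
    c,n=np.cos(YAW),np.sin(YAW);D=np.array([[c,-n,0],[n,c,0],[0,0,1]])
    d=D.T@(p-[*O,0])*1000;f=D.T@np.array(s['ft_force'])
    print('t',round(s['time'],2),'div-frame TCP mm',d.round(1),'F',f.round(1),'grip',round(s['grip_width'],3))
    print('tool x,y az',np.arctan2(R[1,0],R[0,0]).round(3),np.arctan2(R[1,1],R[0,1]).round(3),'z',R[:,2].round(3))
    if target is not None: print('travel mm',(R.T@D@(np.array(target)-d)).round(1))
E
python3 -c "
from h import *
rel((-103,12,200));print(ctrl.get_state()['position'],ctrl.get_state()['joint_positions'])"
```

```text
t 0.1 div-frame TCP mm [-427.9  741.5  232.6] F [-0.  -0.2  1.2] grip 1.001
tool x,y az 2.713 1.142 z [-0.001 -0.002 -1.   ]
travel mm [-536.  -592.    33.6]
[0.27010893 0.59071048 0.23257046] [-1.12789488  0.32177147 -0.07007945  1.45152448  0.02259406  1.3707964
 -0.05689087]
```

Both fields are needed in each row.

>>> {"name": "servo_tool", "arguments": {
  "series": [
    {"travel":[0,0,0],"angular":[0,0,0.14]},
    {"travel":[0,0,0],"angular":[0,0,0.14]},
    {"travel":[0,0,0],"angular":[0,0,0.14]},
    {"travel":[0,0,0],"angular":[0,0,0.14]},
    {"travel":[0,0,0],"angular":[0,0,0.14]}
  ],
  "claw": 0,
  "squeeze": 30
}}

```text
time: 0.6
position: [0.2702, 0.5908, 0.2329]
tool_rot: [1.688, 2.649, -0.002]
ft_force: [-0.6, 0.2, -0.1]
grip_width: 0.632
```

>>> {"name": "servo_tool", "arguments": {
  "series": [
    {"travel":[0,0,0],"angular":[0,0,0.14]},
    {"travel":[0,0,0],"angular":[0,0,0.14]},
    {"travel":[0,0,0],"angular":[0,0,0.14]},
    {"travel":[0,0,0],"angular":[0,0,0.133]}
  ]
}}

```text
time: 1.0
position: [0.2701, 0.5908, 0.2329]
tool_rot: [2.347, 2.088, -0.002]
ft_force: [0.3, -0.4, 0.3]
grip_width: 0.265
```

```bash
python3 -c "
from h import *
rel((-103,12,200));print(ctrl.get_state()['position'],ctrl.get_state()['joint_positions'])"
```

```text
t 1.0 div-frame TCP mm [-427.9  741.7  232.9] F [ 0.3 -0.4  0.3] grip 0.265
tool x,y az 1.454 -0.117 z [-0.    -0.001 -1.   ]
travel mm [-728.1  328.3   33.6]
[0.27012715 0.59083765 0.23288669] [-1.25560246  0.31861649  0.09265901  1.45662876 -0.02950932  1.36890191
 -1.27822499]
```

>>> {"name": "servo_tool", "arguments": {
  "series": [
    {"travel":[-0.03,0.033,0],"angular":[0,0,0]},
    {"travel":[-0.034,0.033,0],"angular":[0,0,0]},
    {"travel":[-0.034,0.033,0],"angular":[0,0,0]},
    {"travel":[-0.034,0.033,0],"angular":[0,0,0]},
    {"travel":[-0.034,0.033,0],"angular":[0,0,0]}
  ]
}}

```text
time: 1.5
position: [0.4166, 0.406, 0.2332]
tool_rot: [2.341, 2.095, -0.001]
ft_force: [0.8, 0.3, 0.1]
grip_width: 0.003
```

>>> {"name": "servo_tool", "arguments": {
  "series": [
    {"travel":[-0.034,0.033,0],"angular":[0,0,0]},
    {"travel":[-0.034,0.033,0],"angular":[0,0,0]},
    {"travel":[-0.034,0.033,0],"angular":[0,0,0]},
    {"travel":[-0.034,0.033,0],"angular":[0,0,0]},
    {"travel":[-0.034,0.031,0],"angular":[0,0,0]}
  ]
}}

```text
time: 2.0
position: [0.5598, 0.2191, 0.2333]
tool_rot: [-2.341, -2.095, 0.0]
ft_force: [0.5, -0.4, 0.1]
grip_width: 0.011
```

>>> {"name": "servo_tool", "arguments": {
  "series": [
    {"travel":[-0.045,0,0],"angular":[0,0,0]},
    {"travel":[-0.045,0,0],"angular":[0,0,0]},
    {"travel":[-0.045,0,0],"angular":[0,0,0]},
    {"travel":[-0.045,0,0],"angular":[0,0,0]},
    {"travel":[-0.045,0,0],"angular":[0,0,0]}
  ]
}}

```text
time: 2.5
position: [0.5334, -0.0045, 0.2332]
tool_rot: [-2.341, -2.095, 0.0]
ft_force: [0.8, 0.2, 0.6]
grip_width: 0.007
```

```bash
python3 -c "
from h import *
rel((-103,12,120));print(ctrl.get_state()['position'],ctrl.get_state()['joint_positions'])"
```

```text
t 2.5 div-frame TCP mm [-99.8 179.4 233.2] F [0.8 0.3 0.6] grip 0.007
tool x,y az 1.46 -0.111 z [-0.  0. -1.]
travel mm [-167.5   -3.3  113.2]
[ 0.5333774  -0.00452355  0.2332341 ] [-0.53699493  0.06947972  0.52296966  1.75806114 -0.03598107  1.32385922
 -0.11718961]
```

>>> {"name": "servo_tool", "arguments": {
  "series": [
    {"travel":[-0.045,0,0],"angular":[0,0,0]},
    {"travel":[-0.045,-0.003,0.01],"angular":[0,0,0]},
    {"travel":[-0.045,0,0.02],"angular":[0,0,0]},
    {"travel":[-0.032,0,0.03],"angular":[0,0,0]},
    {"travel":[0,0,0.03],"angular":[0,0,0]}
  ]
}}

```text
time: 3.0
position: [0.5112, -0.1747, 0.1432]
tool_rot: [2.348, 2.083, -0.001]
ft_force: [0.2, -0.5, -0.3]
grip_width: 0.006
```

>>> {"name": "servo_tool", "arguments": {
  "series": [
    {"travel":[0,0,0.02],"angular":[0,0,0]},
    {"travel":[0,0,0],"angular":[0,0,0]}
  ]
}}

```text
time: 3.2
position: [0.51, -0.1679, 0.1204]
tool_rot: [-2.338, -2.091, 0.007]
ft_force: [0.3, 0.7, -1.3]
grip_width: 0.006
```

Run:
```python
from h import *
rel((-103,12,64));print(ctrl.get_state()['joint_positions'])
for n in("side","top"):
    im=ctrl.get_image(n); cv2.imwrite(f"pics/{n}1.png",im[:,:,::-1])
p=ctrl.get_state()['position'];R=Ro.from_rotvec(ctrl.get_state()['tool_rot']).as_matrix()
tip=p+R[:,2]*.011;print(tip,px('side',tip),px('top',tip))
crop('pics/side1.png','pics/side1c.png',265,150,415,290,5)
crop('pics/top1.png','pics/top1c.png',300,140,400,260,5)
```

```text
t 3.2 div-frame TCP mm [-104.8   14.5  120.4] F [ 0.2  0.7 -1.3] grip 0.006
tool x,y az 1.459 -0.112 z [-0.007  0.001 -1.   ]
travel mm [-2.5  2.2 56.4]
[-0.3269181   0.19672036  0.66134811  1.88650884 -0.13292792  1.10912807
  0.27353177]
[ 0.51259692 -0.1682555   0.11270204] [[306.50084068 230.58028087]] [[351.63484734 227.64562634]]
```

View pics/side1c.png

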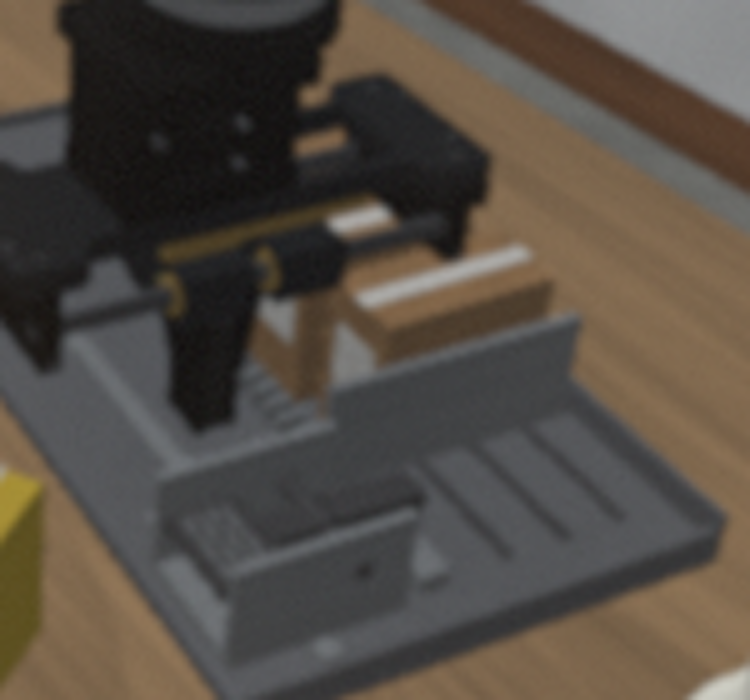

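View pics/top1c.png

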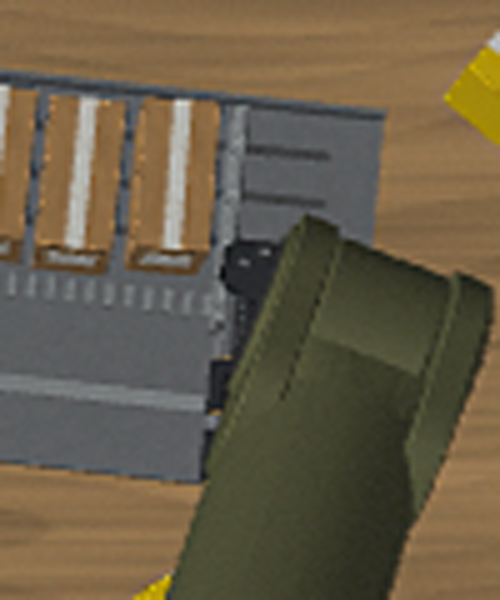

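>>> {"name": "servo_tool", "arguments": {
  "series": [
    {"travel":[-0.003,0,0.012],"angular":[0,0,0]},
    {"travel":[-0.003,0,0.012],"angular":[0,0,0]},
    {"travel":[0,0,0.01],"angular":[0,0,0]},
    {"travel":[0,0,0.006],"angular":[0,0,0]},
    {"travel":[0,0,0],"angular":[0,0,0]}
  ]
}}

```text
time: 3.8
position: [0.5112, -0.1741, 0.0824]
tool_rot: [-2.34, -2.094, 0.002]
ft_force: [0.6, 0.3, -0.1]
grip_width: 0.006
```

Run:
```python
from h import *
rel((-103,8,64))
for n in("side",):
    im=ctrl.get_image(n); cv2.imwrite(f"pics/{n}2.png",im[:,:,::-1])
crop('pics/side2.png','pics/side2c.png',265,150,415,290,5)
```

```text
t 3.8 div-frame TCP mm [-102.9    8.5   82.4] F [ 0.6  0.4 -0.1] grip 0.006
tool x,y az 1.46 -0.111 z [-0.002  0.    -1.   ]
travel mm [-0.5 -0.  18.4]
```

View pics/side2c.png

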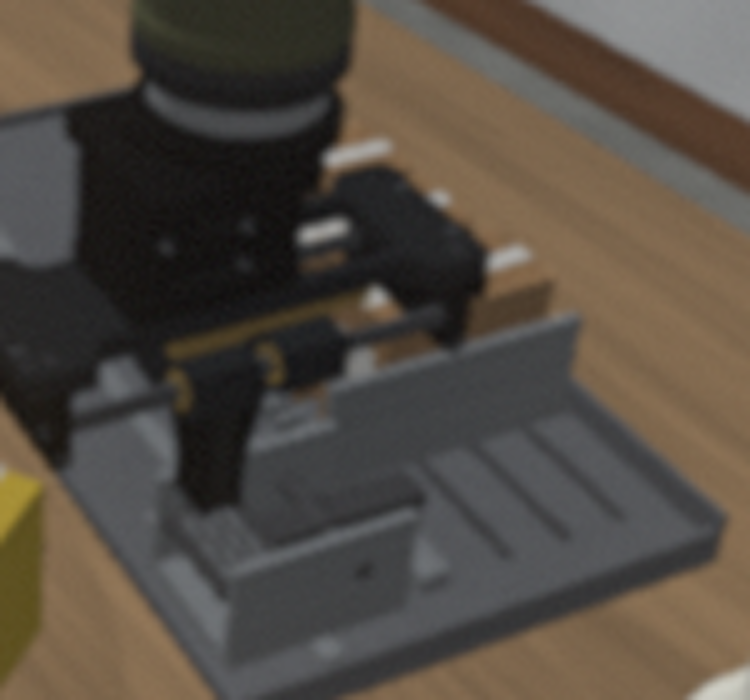

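>>> {"name": "servo_tool", "arguments": {
  "series": [
    {"travel":[0,0,0.008],"angular":[0,0,0]},
    {"travel":[0,0,0.006],"angular":[0,0,0]},
    {"travel":[0,0,0.003],"angular":[0,0,0]},
    {"travel":[0,0,0],"angular":[0,0,0]}
  ]
}}

```text
time: 4.25
position: [0.5116, -0.1742, 0.066]
tool_rot: [-2.341, -2.094, 0.001]
ft_force: [-0.5, 0.4, -0.6]
grip_width: 0.008
```

>>> {"name": "servo_tool", "arguments": {
  "series": [
    {"travel":[0,0,0.002],"angular":[0,0,0]},
    {"travel":[0,0,0.002],"angular":[0,0,0]},
    {"travel":[0,0,0],"angular":[0,0,0]}
  ]
}}

```text
time: 4.55
position: [0.5119, -0.1743, 0.0624]
tool_rot: [-2.341, -2.095, 0.0]
ft_force: [-0.3, -0.4, 0.3]
grip_width: 0.005
```

>>> {"name": "servo_tool", "arguments": {
  "series": [
    {"travel":[0,0,0.002],"angular":[0,0,0]},
    {"travel":[0,0,0],"angular":[0,0,0]}
  ]
}}

```text
time: 4.75
position: [0.5122, -0.1744, 0.0608]
tool_rot: [2.341, 2.095, 0.001]
ft_force: [0.2, 0.4, 3.3]
grip_width: 0.005
```

```bash
python3 -c "
from h import *
rel()"
```

```text
t 4.75 div-frame TCP mm [-101.9    8.3   60.8] F [0.1 0.4 3.3] grip 0.005
tool x,y az 1.46 -0.111 z [ 0.  0. -1.]
```

>>> {"name": "servo_tool", "arguments": {
  "series": [
    {"travel":[0,0,0.002],"angular":[0,0,0]},
    {"travel":[0,0,0.002],"angular":[0,0,0]},
    {"travel":[0,0,0],"angular":[0,0,0]}
  ]
}}

```text
time: 5.05
position: [0.5122, -0.1744, 0.0566]
tool_rot: [2.341, 2.095, 0.0]
ft_force: [-1.2, 0.2, 5.0]
grip_width: 0.006
```

>>> {"name": "servo_tool", "arguments": {
  "series": [
    {"travel":[0,0,0.002],"angular":[0,0,0]},
    {"travel":[0,0,0.001],"angular":[0,0,0]},
    {"travel":[0,0,0],"angular":[0,0,0]}
  ]
}}

```text
time: 5.35
position: [0.5123, -0.1744, 0.0538]
tool_rot: [2.341, 2.095, 0.001]
ft_force: [-1.3, -1.0, 5.3]
grip_width: 0.003
```

Run:
```python
from h import *
rel()
im=ctrl.get_image('side'); cv2.imwrite(f"pics/side3.png",im[:,:,::-1])
crop('pics/side3.png','pics/side3c.png',265,200,385,290,6)
```

```text
t 5.35 div-frame TCP mm [-101.8    8.3   53.8] F [-1.1 -1.2  5.3] grip 0.003
tool x,y az 1.46 -0.111 z [ 0.001  0.    -1.   ]
```

View pics/side3c.png

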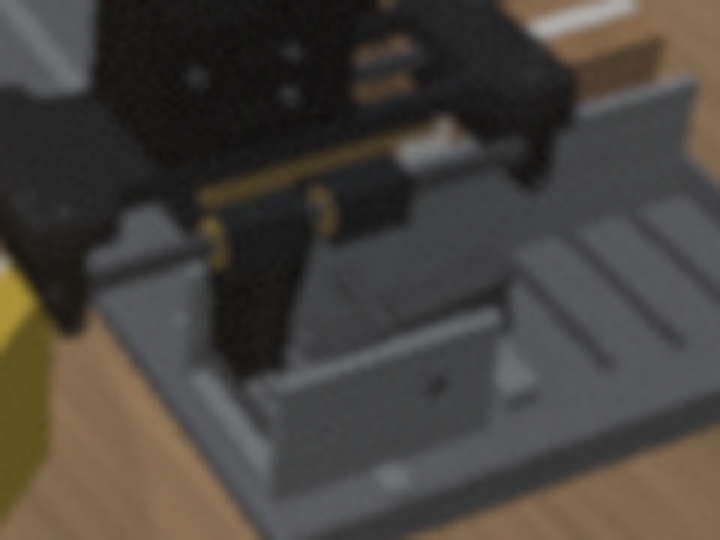

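>>> {"name": "servo_tool", "arguments": {
  "series": [
    {"travel":[0,0,0.0015],"angular":[0,0,0]},
    {"travel":[0,0,0.001],"angular":[0,0,0]},
    {"travel":[0,0,0],"angular":[0,0,0]}
  ]
}}

```text
time: 5.7
position: [0.5125, -0.1745, 0.0515]
tool_rot: [2.341, 2.094, 0.001]
ft_force: [-0.9, 0.3, 5.8]
grip_width: 0.006
```

>>> {"name": "servo_tool", "arguments": {
  "series": [
    {"travel":[0,0,0.001],"angular":[0,0,0]},
    {"travel":[0,0,0],"angular":[0,0,0]}
  ]
}}

```text
time: 5.9
position: [0.5126, -0.1744, 0.0507]
tool_rot: [2.341, 2.094, 0.001]
ft_force: [-1.3, 0.4, 6.6]
grip_width: 0.002
```

Run:
```python
from h import *
rel()
im=ctrl.get_image('side'); cv2.imwrite(f"pics/side4.png",im[:,:,::-1])
crop('pics/side4.png','pics/side4c.png',265,200,385,290,6)
```

```text
t 5.9 div-frame TCP mm [-101.4    8.3   50.7] F [-1.4  0.2  6.6] grip 0.002
tool x,y az 1.46 -0.111 z [ 0.001 -0.    -1.   ]
```

View pics/side4c.png

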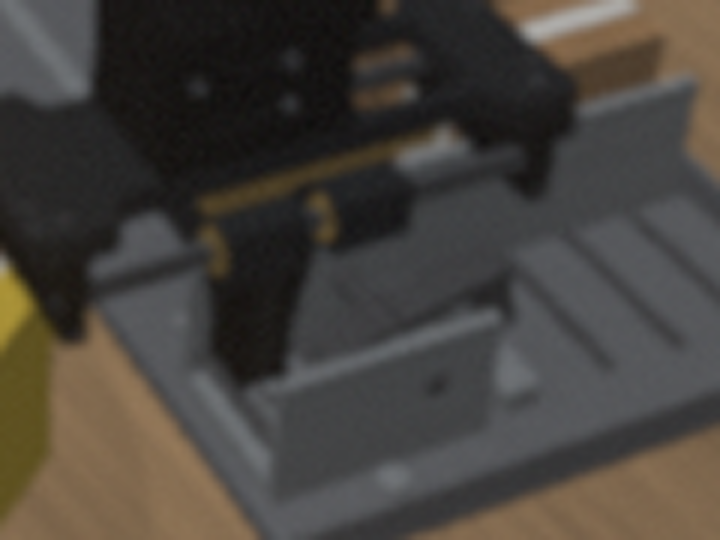

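>>> {"name": "servo_tool", "arguments": {
  "series": [
    {"travel":[0.003,0,0],"angular":[0,0,0]},
    {"travel":[0.003,0,0],"angular":[0,0,0]},
    {"travel":[0.002,0,0],"angular":[0,0,0]},
    {"travel":[0.002,0,0],"angular":[0,0,0]}
  ]
}}

```text
time: 6.35
position: [0.5137, -0.1652, 0.0508]
tool_rot: [2.34, 2.093, 0.001]
ft_force: [-2.0, -1.7, 6.8]
grip_width: 0.007
```

>>> {"name": "servo_tool", "arguments": {
  "series": [
    {"travel":[0.003,0,0],"angular":[0,0,0]},
    {"travel":[0.003,0,0],"angular":[0,0,0]},
    {"travel":[0.003,0,0],"angular":[0,0,0]}
  ]
}}

```text
time: 6.65
position: [0.5147, -0.1566, 0.0508]
tool_rot: [2.34, 2.093, 0.0]
ft_force: [-1.6, -1.7, 6.5]
grip_width: 0.005
```

Run:
```python
from h import *
rel()
for n in('side','top'):
    im=ctrl.get_image(n); cv2.imwrite(f"pics/{n}5.png",im[:,:,::-1])
crop('pics/side5.png','pics/side5c.png',265,160,405,290,5)
crop('pics/top5.png','pics/top5c.png',215,140,385,245,4.7)
```

```text
t 6.65 div-frame TCP mm [-101.4   26.2   50.8] F [-1.4 -1.9  6.5] grip 0.005
tool x,y az 1.459 -0.112 z [ 0.002 -0.001 -1.   ]
```

View pics/side5c.png

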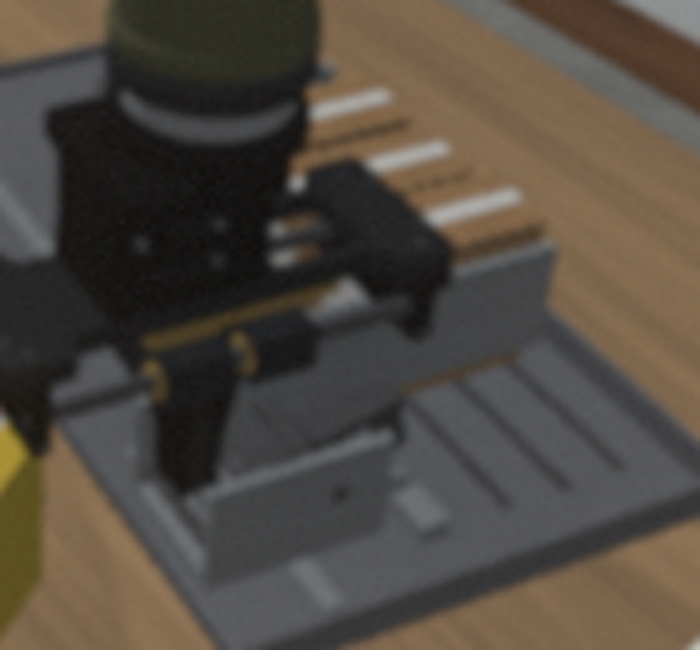

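View pics/top5c.png

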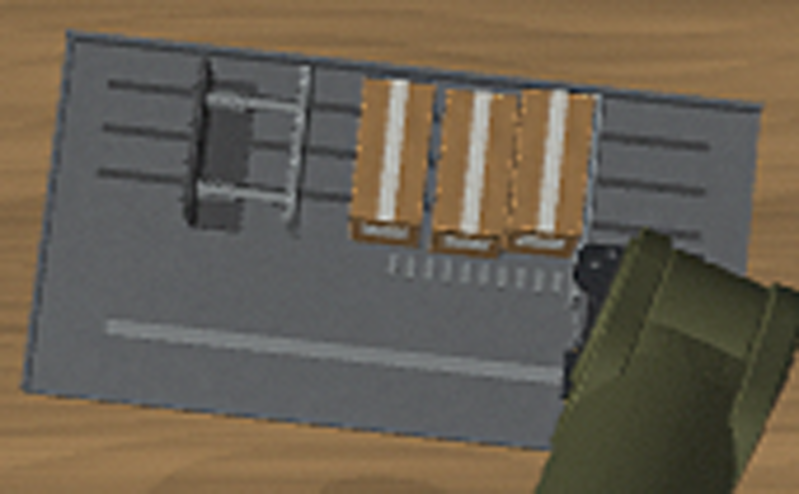

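>>> {"name": "servo_tool", "arguments": {
  "series": [
    {"travel":[0.003,0,0],"angular":[0,0,0]},
    {"travel":[0.003,0,0],"angular":[0,0,0]},
    {"travel":[0.003,0,0],"angular":[0,0,0]},
    {"travel":[0.003,0,0],"angular":[0,0,0]},
    {"travel":[0.003,0,0],"angular":[0,0,0]}
  ]
}}

```text
time: 7.25
position: [0.5163, -0.1424, 0.0509]
tool_rot: [2.34, 2.092, -0.0]
ft_force: [-0.9, -3.4, 6.5]
grip_width: 0.004
```

>>> {"name": "servo_tool", "arguments": {
  "series": [
    {"travel":[0.003,0,0],"angular":[0,0,0]},
    {"travel":[0.003,0,0],"angular":[0,0,0]},
    {"travel":[0.003,0,0],"angular":[0,0,0]}
  ]
}}

```text
time: 7.55
position: [0.5173, -0.1335, 0.0509]
tool_rot: [2.34, 2.091, -0.0]
ft_force: [-0.4, -3.1, 6.8]
grip_width: 0.003
```

Run:
```python
from h import *
rel()
for n in('side','top'):
    im=ctrl.get_image(n); cv2.imwrite(f"pics/{n}6.png",im[:,:,::-1])
crop('pics/side6.png','pics/side6c.png',265,160,405,290,5)
crop('pics/top6.png','pics/top6c.png',215,140,385,245,4.7)
```

```text
t 7.55 div-frame TCP mm [-101.3   49.5   50.9] F [-0.1 -3.1  6.8] grip 0.003
tool x,y az 1.459 -0.112 z [ 0.002 -0.002 -1.   ]
```

View pics/side6c.png

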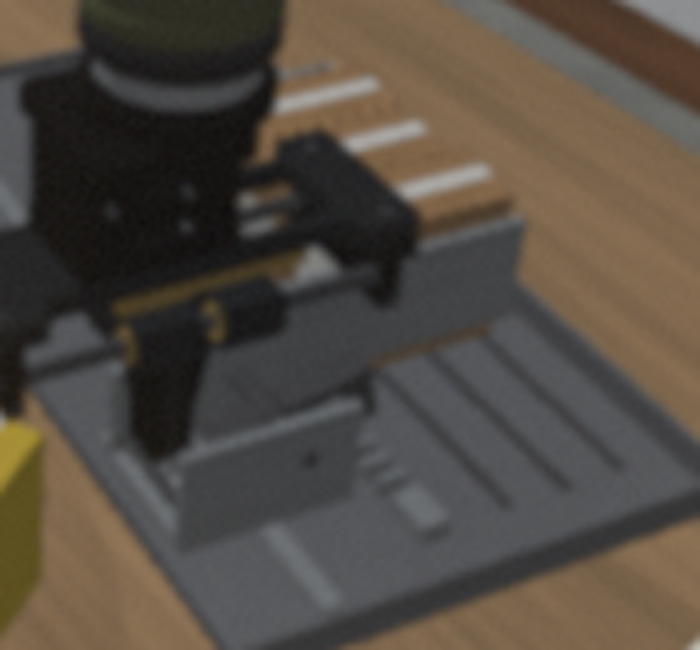

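View pics/top6c.png

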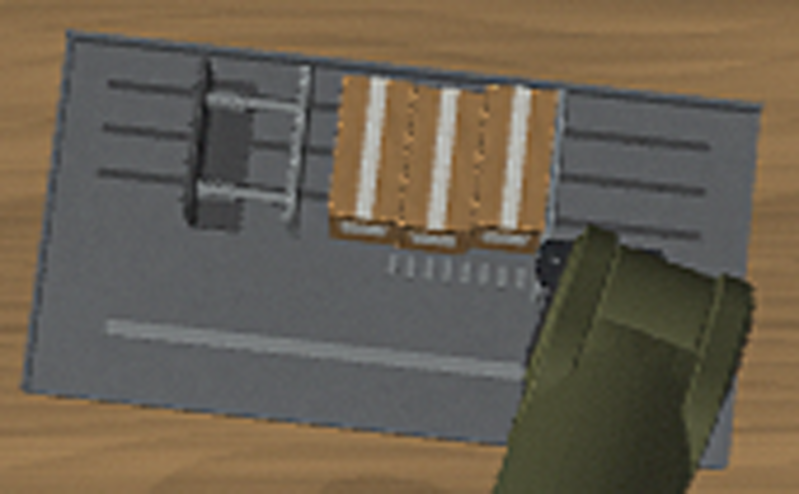

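>>> {"name": "servo_tool", "arguments": {
  "series": [
    {"travel":[0.003,0,0],"angular":[0,0,0]},
    {"travel":[0.003,0,0],"angular":[0,0,0]},
    {"travel":[0.003,0,0],"angular":[0,0,0]},
    {"travel":[0.002,0,0],"angular":[0,0,0]}
  ]
}}

```text
time: 8.05
position: [0.5187, -0.1224, 0.0509]
tool_rot: [2.34, 2.092, -0.0]
ft_force: [-1.7, -3.3, 5.9]
grip_width: 0.007
```

>>> {"name": "servo_tool", "arguments": {
  "series": [
    {"travel":[0.002,0,0],"angular":[0,0,0]},
    {"travel":[0.002,0,0],"angular":[0,0,0]}
  ]
}}

```text
time: 8.25
position: [0.5191, -0.1186, 0.0509]
tool_rot: [2.34, 2.092, -0.0]
ft_force: [-1.1, -2.5, 6.2]
grip_width: 0.006
```

>>> {"name": "servo_tool", "arguments": {
  "series": [
    {"travel":[0.002,0,0],"angular":[0,0,0]},
    {"travel":[0.002,0,0],"angular":[0,0,0]}
  ]
}}

```text
time: 8.45
position: [0.5195, -0.1146, 0.0509]
tool_rot: [2.34, 2.092, -0.0]
ft_force: [-1.8, -2.6, 5.7]
grip_width: 0.004
```

Run:
```python
from h import *
rel()
for n in('side','top'):
    im=ctrl.get_image(n); cv2.imwrite(f"pics/{n}7.png",im[:,:,::-1])
crop('pics/side7.png','pics/side7c.png',265,160,405,290,5)
crop('pics/top7.png','pics/top7c.png',215,140,385,245,4.7)
```

```text
t 8.45 div-frame TCP mm [-101.3   68.5   50.9] F [-1.5 -2.8  5.7] grip 0.004
tool x,y az 1.459 -0.112 z [ 0.002 -0.002 -1.   ]
```

View pics/side7c.png

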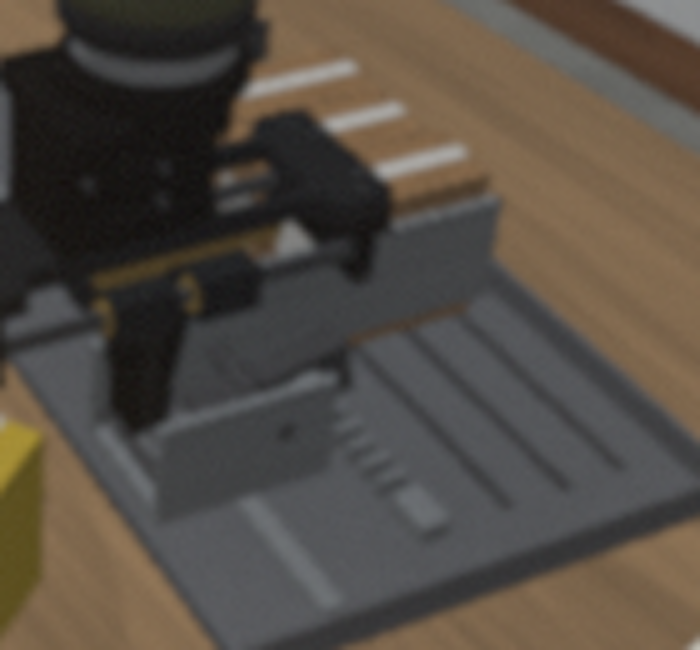

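View pics/top7c.png

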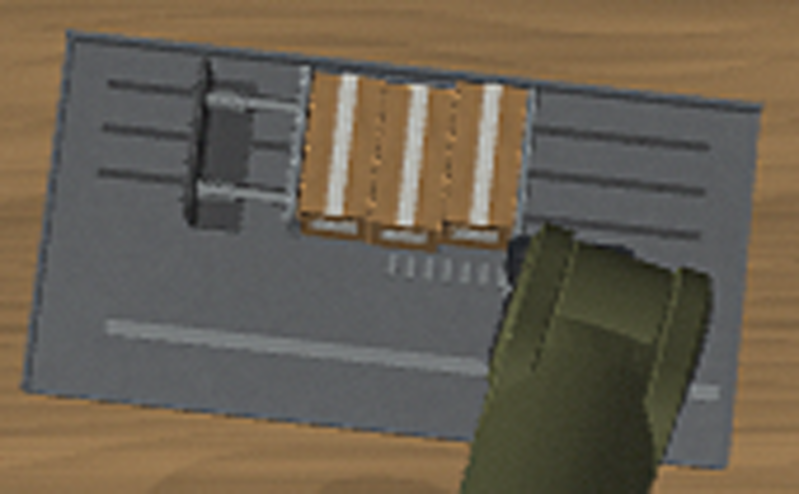

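>>> {"name": "servo_tool", "arguments": {
  "series": [
    {"travel":[0.001,0,0],"angular":[0,0,0]},
    {"travel":[0.001,0,0],"angular":[0,0,0]}
  ]
}}

```text
time: 8.75
position: [0.5198, -0.1126, 0.0509]
tool_rot: [2.34, 2.092, -0.0]
ft_force: [-1.0, -4.1, 6.7]
grip_width: 0.005
```

>>> {"name": "servo_tool", "arguments": {
  "series": [
    {"travel":[0.001,0,0],"angular":[0,0,0]},
    {"travel":[0.001,0,0],"angular":[0,0,0]}
  ]
}}

```text
time: 8.95
position: [0.52, -0.1112, 0.0509]
tool_rot: [2.34, 2.091, -0.001]
ft_force: [-1.3, -5.1, 5.9]
grip_width: 0.004
```

>>> {"name": "servo_tool", "arguments": {
  "series": [
    {"travel":[0.001,0,0],"angular":[0,0,0]},
    {"travel":[0.001,0,0],"angular":[0,0,0]}
  ]
}}

```text
time: 9.15
position: [0.5201, -0.1095, 0.0509]
tool_rot: [2.34, 2.091, -0.001]
ft_force: [-1.9, -4.7, 6.9]
grip_width: 0.007
```

>>> {"name": "servo_tool", "arguments": {
  "series": [
    {"travel":[0.001,0,0],"angular":[0,0,0]},
    {"travel":[0.001,0,0],"angular":[0,0,0]}
  ]
}}

```text
time: 9.35
position: [0.5202, -0.1076, 0.0508]
tool_rot: [2.34, 2.091, -0.002]
ft_force: [-1.9, -4.7, 6.6]
grip_width: 0.006
```

>>> {"name": "servo_tool", "arguments": {
  "series": [
    {"travel":[0.001,0,0],"angular":[0,0,0]},
    {"travel":[0.001,0,0],"angular":[0,0,0]}
  ]
}}

```text
time: 9.55
position: [0.5204, -0.1056, 0.0508]
tool_rot: [2.341, 2.091, -0.002]
ft_force: [-2.5, -5.1, 7.5]
grip_width: 0.003
```

Run:
```python
from h import *
rel()
for n in('side','top'):
    im=ctrl.get_image(n); cv2.imwrite(f"pics/{n}8.png",im[:,:,::-1])
crop('pics/side8.png','pics/side8c.png',265,160,405,290,5)
crop('pics/top8.png','pics/top8c.png',215,140,385,245,4.7)
```

```text
t 9.55 div-frame TCP mm [-101.4   77.6   50.8] F [-1.9 -5.3  7.5] grip 0.003
tool x,y az 1.458 -0.113 z [ 0.001 -0.003 -1.   ]
```

View pics/side8c.png

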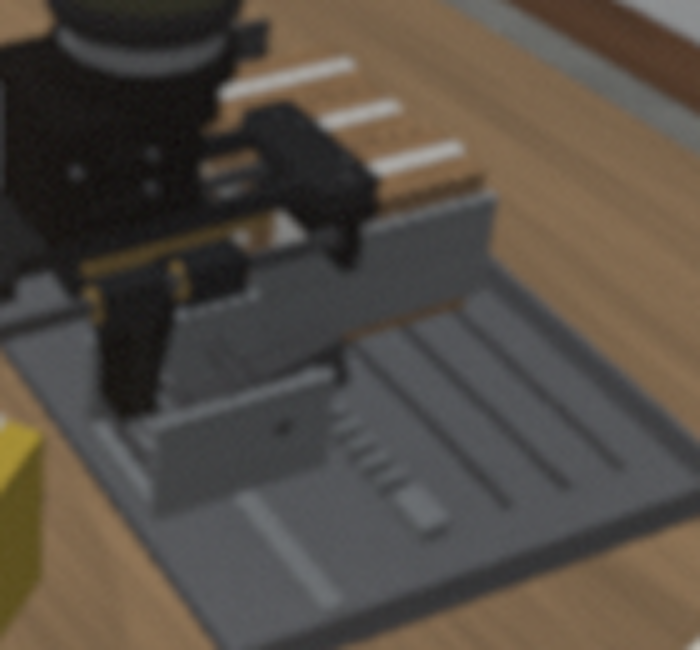

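View pics/top8c.png

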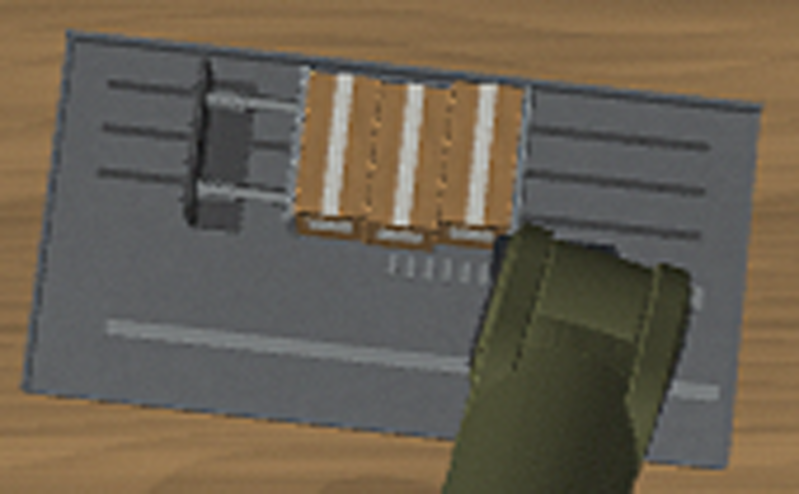

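>>> {"name": "servo_tool", "arguments": {
  "series": [
    {"travel":[0.001,0,0],"angular":[0,0,0]},
    {"travel":[0.001,0,0],"angular":[0,0,0]}
  ]
}}

```text
time: 9.85
position: [0.5205, -0.1037, 0.0508]
tool_rot: [2.34, 2.09, -0.002]
ft_force: [-2.0, -6.1, 6.3]
grip_width: 0.004
```

>>> {"name": "servo_tool", "arguments": {
  "series": [
    {"travel":[0.001,0,0],"angular":[0,0,0]},
    {"travel":[0.001,0,0],"angular":[0,0,0]}
  ]
}}

```text
time: 10.05
position: [0.5208, -0.1017, 0.0508]
tool_rot: [2.34, 2.091, -0.002]
ft_force: [-1.6, -5.1, 6.9]
grip_width: 0.006
```

>>> {"name": "servo_tool", "arguments": {
  "series": [
    {"travel":[0.001,0,0],"angular":[0,0,0]},
    {"travel":[0.001,0,0],"angular":[0,0,0]}
  ]
}}

```text
time: 10.25
position: [0.5209, -0.1006, 0.0508]
tool_rot: [2.34, 2.09, -0.003]
ft_force: [-1.8, -6.8, 7.1]
grip_width: 0.006
```

>>> {"name": "servo_tool", "arguments": {
  "series": [
    {"travel":[0.001,0,0],"angular":[0,0,0]},
    {"travel":[0.001,0,0],"angular":[0,0,0]}
  ]
}}

```text
time: 10.45
position: [0.521, -0.0991, 0.0508]
tool_rot: [2.34, 2.089, -0.003]
ft_force: [-2.8, -7.6, 6.8]
grip_width: 0.006
```

Run:
```python
from h import *
rel()
for n in('side','top'):
    im=ctrl.get_image(n); cv2.imwrite(f"pics/{n}9.png",im[:,:,::-1])
crop('pics/side9.png','pics/side9c.png',265,160,405,290,5)
crop('pics/top9.png','pics/top9c.png',215,140,385,245,4.7)
```

```text
t 10.45 div-frame TCP mm [-101.5   84.1   50.8] F [-1.9 -7.9  6.8] grip 0.006
tool x,y az 1.457 -0.113 z [ 0.001 -0.005 -1.   ]
```

View pics/side9c.png

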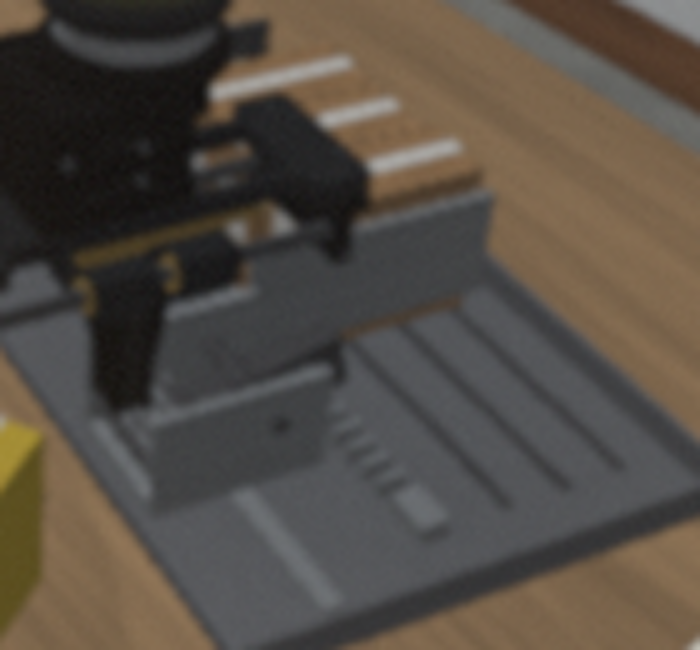

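View pics/top9c.png

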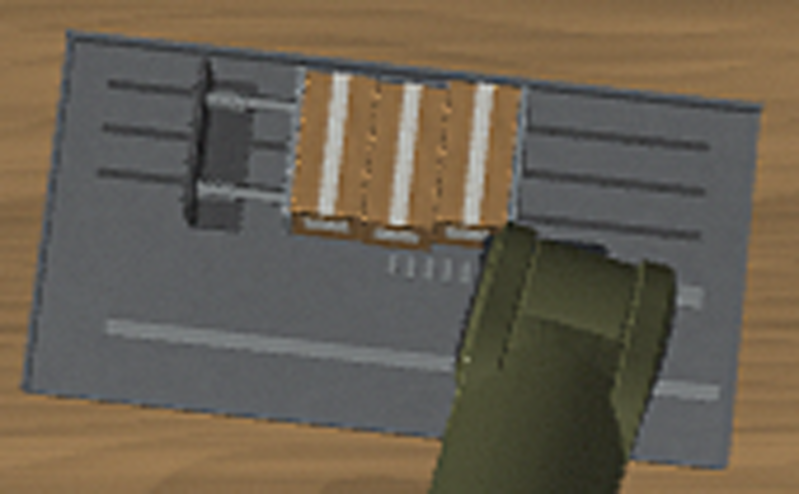

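```bash
cat >> h.py <<'E'
def corner(src,guess_s,pt=(.101,.034,.08),n='side'):
    # subpixel template match of patch round the plate far corner in pic 0, scaled by depth
    a=cv2.imread(f'pics/{n}0.png',0).astype(np.float32);b=cv2.imread(src,0).astype(np.float32)
    p0=px(n,W(O,YAW,pt))[0];h=7
    up=6
    best=None;res=[]
    K,r,t=cam(n)
    for s in np.arange(guess_s-12,guess_s+12,.25):
        # homography-free: local affine from projecting neighbours on the plate plane (x,z)
        def tri(s): return px(n,W(O,YAW,[pt,(pt[0]-.03,pt[1],pt[2]),(pt[0],pt[1],pt[2]-.03)])+np.array([-np.sin(YAW),np.cos(YAW),0])*s/1000).astype(np.float32)
        M=cv2.getAffineTransform(tri(0),tri(s))
        wb=cv2.warpAffine(b,M,(a.shape[1],a.shape[0]),flags=cv2.INTER_CUBIC|cv2.WARP_INVERSE_MAP)
        x,y=np.int32(p0);A=a[y-2:y+16,x-20:x+8];B=wb[y-2:y+16,x-20:x+8]
        res.append((np.corrcoef(A.ravel(),B.ravel())[0,1],s))
    return max(res)
E
python3 - <<'E'
from h import *
for i,g in [(3,0),(4,0),(5,15),(6,38),(7,58),(8,60),(9,64)]: print(i,corner(f'pics/side{i}.png',g))
E
```

```text
3 (np.float64(0.9910428822604698), np.float64(-0.25))
4 (np.float64(0.991044106805904), np.float64(-0.25))
5 (np.float64(0.9338819498488211), np.float64(16.25))
6 (np.float64(0.931292442205379), np.float64(39.0))
7 (np.float64(0.9235595329121505), np.float64(58.0))
8 (np.float64(0.9265885189962106), np.float64(60.75))
9 (np.float64(0.9294193308887736), np.float64(63.0))
```

>>> {"name": "servo_tool", "arguments": {
  "series": [
    {"travel":[0.001,0,0],"angular":[0,0,0]},
    {"travel":[0.001,0,0],"angular":[0,0,0]},
    {"travel":[0.001,0,0],"angular":[0,0,0]}
  ]
}}

```text
time: 10.85
position: [0.5214, -0.0965, 0.0508]
tool_rot: [2.34, 2.088, -0.004]
ft_force: [-2.1, -9.4, 6.1]
grip_width: 0.004
```

>>> {"name": "servo_tool", "arguments": {
  "series": [
    {"travel":[0.001,0,0],"angular":[0,0,0]},
    {"travel":[0.001,0,0],"angular":[0,0,0]},
    {"travel":[0.001,0,0],"angular":[0,0,0]}
  ]
}}

```text
time: 11.15
position: [0.5216, -0.094, 0.0508]
tool_rot: [2.34, 2.088, -0.005]
ft_force: [-1.9, -9.1, 7.1]
grip_width: 0.006
```

>>> {"name": "servo_tool", "arguments": {
  "series": [
    {"travel":[0.001,0,0],"angular":[0,0,0]},
    {"travel":[0.001,0,0],"angular":[0,0,0]},
    {"travel":[0.001,0,0],"angular":[0,0,0]}
  ]
}}

```text
time: 11.45
position: [0.522, -0.0915, 0.0508]
tool_rot: [2.34, 2.087, -0.005]
ft_force: [-2.7, -10.5, 6.1]
grip_width: 0.002
```

Run:
```python
from h import *
rel()
for n in('side','top'):
    im=ctrl.get_image(n); cv2.imwrite(f"pics/{n}10.png",im[:,:,::-1])
print(corner('pics/side10.png',72))
crop('pics/side10.png','pics/side10c.png',265,160,405,290,5)
crop('pics/top10.png','pics/top10c.png',215,140,385,245,4.7)
```

```text
t 11.45 div-frame TCP mm [-101.4   91.7   50.8] F [ -1.5 -10.7   6.1] grip 0.002
tool x,y az 1.457 -0.114 z [ 0.001 -0.006 -1.   ]
(np.float64(0.923572385383469), np.float64(70.5))
```

View pics/side10c.png

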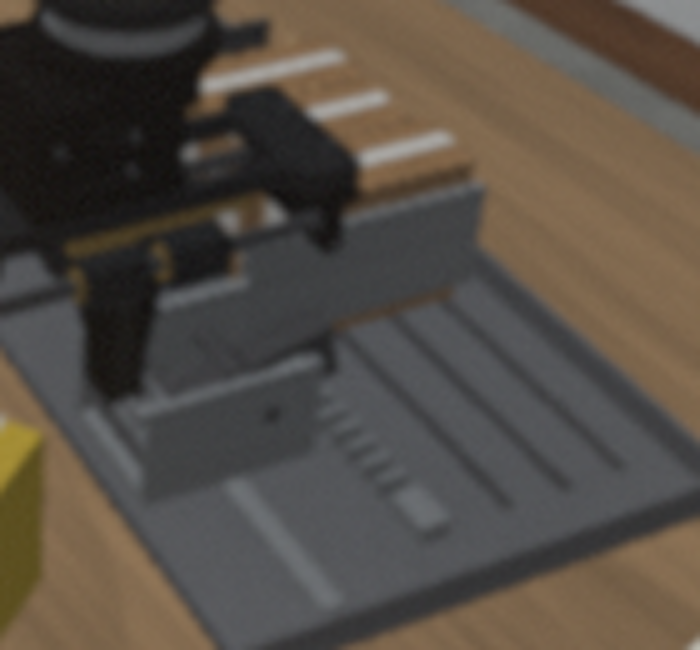

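View pics/top10c.png

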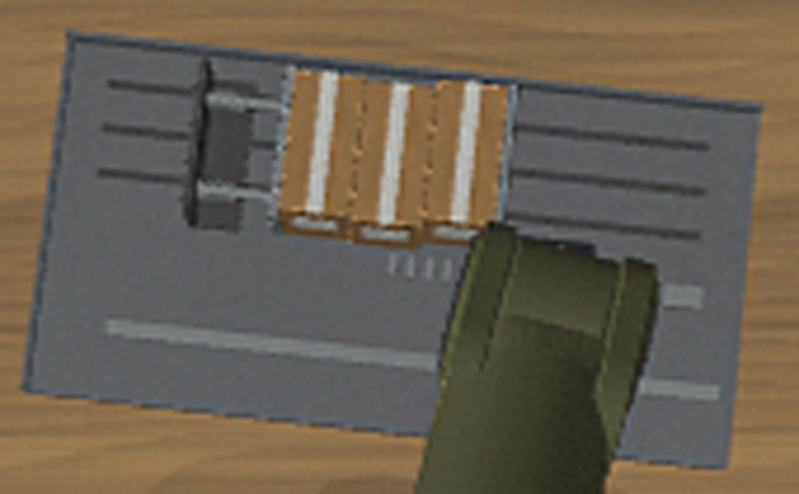

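Run:
```python
from h import *
# profile along +y at plate top height (~.077), x in divider frame 30..60
for zz in (.077,.045):
  for f in ('top0','top6','top7','top8','top9','top10'):
    g=cv2.imread(f'pics/{f}.png',0).astype(np.float32)
    ys=np.arange(215,300,1.5)
    acc=0
    for x in np.arange(35,62,1.):
        q=px('top',W(O,YAW,np.c_[np.full_like(ys,x),ys,np.full_like(ys,zz*1000)]/1000)).astype(np.float32)
        acc=acc+cv2.remap(g,q[:,0].copy(),q[:,1].copy(),cv2.INTER_LINEAR).ravel()
    p=(acc/27).round().astype(int);print(f,p)
  print(ys[[0,-1]])
```

```text
top0 [ 82  83  83  83  83  83  83  82  82  83  83  83  84  83  74  60  59  82
 107 116 112  98  86  82  81  81  82  83  83  82  81  82  83  83  83  83
  84  83  76  69  64  63  63  63  63  62  62  62  62  62  62  63  64  64
  65  65  59]
top6 [111 111 108 100  91  87  86  86  86  86  87  87  87  85  77  63  63  86
 111 121 117 102  89  86  84  85  85  85  86  86  86  86  87  87  87  87
  88  87  80  71  66  65  65  65  65  65  65  65  65  66  66  66  67  68
  68  68  61]
top7 [180 182 180 164 137 117 109 107 108 109 110 111 111 113 112  96  79  90
 111 119 116 102  89  85  84  85  86  86  86  86  86  86  86  86  86  86
  86  86  80  71  67  65  65  66  66  65  65  65  65  65  65  66  66  67
  68  68  62]
top8 [171 178 180 182 179 160 133 115 108 107 108 108 109 110 110 109 111 117
 121 121 116 101  89  85  84  84  85  85  86  86  86  86  86  86  86  86
  87  86  79  71  66  65  65  65  65  65  65  65  66  66  65  65  67  67
  68  67  61]
top9 [141 166 177 180 181 180 169 144 121 110 107 107 108 109 110 110 110 111
 114 116 117 115 105  93  86  84  84  85  86  86  86  86  86  86  86  
[... 1081 characters left out ...]
178 159 133 116 108 107 107 108 109 110 110 108 108
 113 118 120 119 108  94  87  85  84  85  85  86  86  86  86  86  86  87
  87  87  87  84  76  68  65  65  66  65  65  65  65  65  66  66  65  66
  67  67  68]
top9 [118 144 169 178 180 181 180 168 144 122 110 107 107 108 108 109 110 109
 109 113 119 122 121 112  98  89  85  84  85  86  86  86  86  86  86  86
  86  87  88  85  76  68  66  65  66  66  66  65  64  65  65  65  65  66
  66  67  68]
top10 [112 112 111 108 106 114 138 164 176 179 181 182 173 151 126 111 107 107
 107 108 109 109 108 111 115 117 119 121 115 100  90  86  84  85  86  86
  86  87  87  84  76  69  66  64  65  65  66  65  65  65  65  65  66  66
  67  67  68]
[215. 299.]
```

>>> {"name": "servo_tool", "arguments": {
  "series": [
    {"travel":[0.001,0,0],"angular":[0,0,0]},
    {"travel":[0.001,0,0],"angular":[0,0,0]},
    {"travel":[0.001,0,0],"angular":[0,0,0]}
  ]
}}

```text
time: 11.85
position: [0.5222, -0.089, 0.0508]
tool_rot: [2.34, 2.087, -0.006]
ft_force: [-2.8, -11.4, 6.8]
grip_width: 0.006
```

>>> {"name": "servo_tool", "arguments": {
  "series": [
    {"travel":[0.001,0,0],"angular":[0,0,0]},
    {"travel":[0.001,0,0],"angular":[0,0,0]},
    {"travel":[0.001,0,0],"angular":[0,0,0]}
  ]
}}

```text
time: 12.15
position: [0.5225, -0.0866, 0.0508]
tool_rot: [2.34, 2.086, -0.006]
ft_force: [-2.5, -13.3, 7.2]
grip_width: 0.008
```

>>> {"name": "servo_tool", "arguments": {
  "series": [
    {"travel":[0.001,0,0],"angular":[0,0,0]},
    {"travel":[0.001,0,0],"angular":[0,0,0]},
    {"travel":[0.001,0,0],"angular":[0,0,0]}
  ]
}}

```text
time: 12.45
position: [0.5228, -0.0841, 0.0509]
tool_rot: [2.34, 2.085, -0.007]
ft_force: [-3.1, -13.1, 7.1]
grip_width: 0.003
```

```bash
cat >> h.py <<'E'
def endprof(f):
    g=cv2.imread(f,0).astype(np.float32);ys=np.arange(230,300,.5);acc=0
    for x in np.arange(35,62,1.):
        q=px('top',W(O,YAW,np.c_[np.full_like(ys,x),ys,np.full_like(ys,77)]/1000)).astype(np.float32)
        acc=acc+cv2.remap(g,q[:,0].copy(),q[:,1].copy(),cv2.INTER_LINEAR).ravel()
    p=acc/27; i=np.where((p[:-1]>=100)&(p[1:]<100)&(ys[:-1]>242))[0]
    return ys[i]-246.4
E
python3 - <<'E'
from h import *
rel()
for n in('side','top'):
    im=ctrl.get_image(n); cv2.imwrite(f"pics/{n}11.png",im[:,:,::-1])
print(corner('pics/side11.png',78))
for i in (8,9,10,11):print(endprof(f'pics/top{i}.png'))
E
```

```text
t 12.45 div-frame TCP mm [-101.4   99.2   50.9] F [ -1.6 -13.4   7.1] grip 0.003
tool x,y az 1.456 -0.115 z [ 0.001 -0.008 -1.   ]
(np.float64(0.9220821036004817), np.float64(78.0))
[0.1]
[2.1]
[9.6]
[17.1]
```

>>> {"name": "servo_tool", "arguments": {
  "series": [
    {"travel":[0,0,-0.002],"angular":[0,0,0]},
    {"travel":[0,0,-0.003],"angular":[0,0,0]},
    {"travel":[0,0,-0.003],"angular":[0,0,0]},
    {"travel":[0,0,-0.003],"angular":[0,0,0]},
    {"travel":[0,0,-0.003],"angular":[0,0,0]}
  ]
}}

```text
time: 13.05
position: [0.5203, -0.0835, 0.0621]
tool_rot: [2.342, 2.088, -0.013]
ft_force: [-2.2, -12.6, -9.5]
grip_width: 0.005
```

Run:
```python
from h import *
rel()
for n in('side','top'):
    im=ctrl.get_image(n); cv2.imwrite(f"pics/{n}12.png",im[:,:,::-1])
print(corner('pics/side12.png',78),endprof('pics/top12.png'))
crop('pics/side12.png','pics/side12c.png',265,160,405,290,5)
```

```text
t 13.05 div-frame TCP mm [-104.    99.5   62.1] F [ -0.8 -12.7  -9.5] grip 0.005
tool x,y az 1.456 -0.115 z [-0.004 -0.008 -1.   ]
(np.float64(0.9254368413236196), np.float64(78.0)) [17.1]
```

View pics/side12c.png

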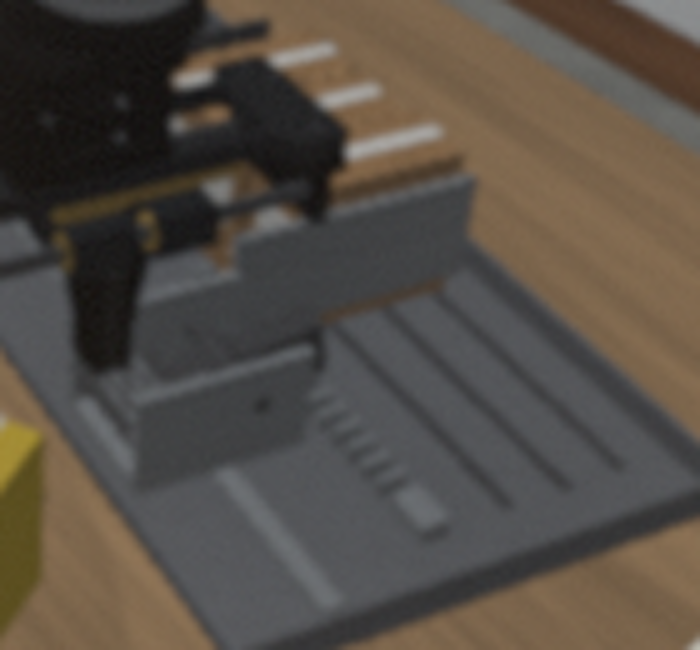

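>>> {"name": "servo_tool", "arguments": {
  "series": [
    {"travel":[-0.001,0,0],"angular":[0,0,0]},
    {"travel":[-0.001,0,0],"angular":[0,0,0]},
    {"travel":[-0.001,0,0],"angular":[0,0,0]},
    {"travel":[-0.001,0,0],"angular":[0,0,0]}
  ]
}}

```text
time: 13.55
position: [0.5202, -0.0841, 0.0624]
tool_rot: [2.343, 2.092, -0.008]
ft_force: [-1.7, -5.2, -4.4]
grip_width: 0.007
```

>>> {"name": "servo_tool", "arguments": {
  "series": [
    {"travel":[-0.001,0,0],"angular":[0,0,0]},
    {"travel":[-0.001,0,0],"angular":[0,0,0]},
    {"travel":[-0.001,0,0],"angular":[0,0,0]},
    {"travel":[-0.001,0,0],"angular":[0,0,0]}
  ]
}}

```text
time: 13.95
position: [0.521, -0.0855, 0.0635]
tool_rot: [-2.341, -2.094, 0.003]
ft_force: [-3.2, -4.5, -2.1]
grip_width: 0.003
```

Run:
```python
from h import *
rel()
for n in('side','top'):
    im=ctrl.get_image(n); cv2.imwrite(f"pics/{n}13.png",im[:,:,::-1])
print(corner('pics/side13.png',75),endprof('pics/top13.png'))
crop('pics/side13.png','pics/side13c.png',265,160,405,290,5)
```

```text
t 13.95 div-frame TCP mm [-103.    97.5   63.5] F [-2.7 -4.9 -2.1] grip 0.003
tool x,y az 1.459 -0.111 z [-0.002 -0.001 -1.   ]
(np.float64(0.9187611797697599), np.float64(76.25)) [15.1]
```

View pics/side13c.png

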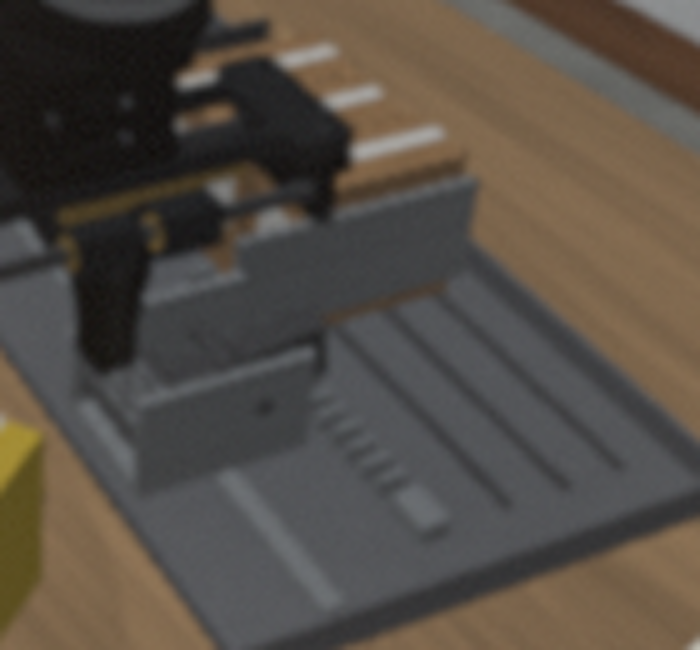

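Divider is following back (s = 76.2 mm). Continue easing off.

>>> {"name": "servo_tool", "arguments": {
  "series": [
    {"travel":[-0.001,0,0],"angular":[0,0,0]},
    {"travel":[-0.001,0,0],"angular":[0,0,0]},
    {"travel":[-0.001,0,0],"angular":[0,0,0]},
    {"travel":[-0.001,0,0],"angular":[0,0,0]}
  ]
}}

```text
time: 14.45
position: [0.5217, -0.0887, 0.0642]
tool_rot: [-2.341, -2.095, -0.001]
ft_force: [-2.5, -2.7, -1.8]
grip_width: 0.005
```

>>> {"name": "servo_tool", "arguments": {
  "series": [
    {"travel":[-0.001,0,0],"angular":[0,0,0]},
    {"travel":[-0.001,0,0],"angular":[0,0,0]},
    {"travel":[0,0,0],"angular":[0,0,0]}
  ]
}}

```text
time: 14.75
position: [0.5213, -0.0917, 0.0642]
tool_rot: [2.341, 2.094, -0.001]
ft_force: [-2.3, -4.8, -1.7]
grip_width: 0.009
```

Run:
```python
from h import *
rel()
for n in('side','top'):
    im=ctrl.get_image(n); cv2.imwrite(f"pics/{n}14.png",im[:,:,::-1])
print(corner('pics/side14.png',72),endprof('pics/top14.png'))
crop('pics/side14.png','pics/side14c.png',265,160,405,290,5)
```

```text
t 14.75 div-frame TCP mm [-102.    91.4   64.2] F [-1.8 -5.1 -1.7] grip 0.009
tool x,y az 1.459 -0.111 z [ 0.    -0.001 -1.   ]
(np.float64(0.9213211454401132), np.float64(70.25)) [9.1]
```

View pics/side14c.png

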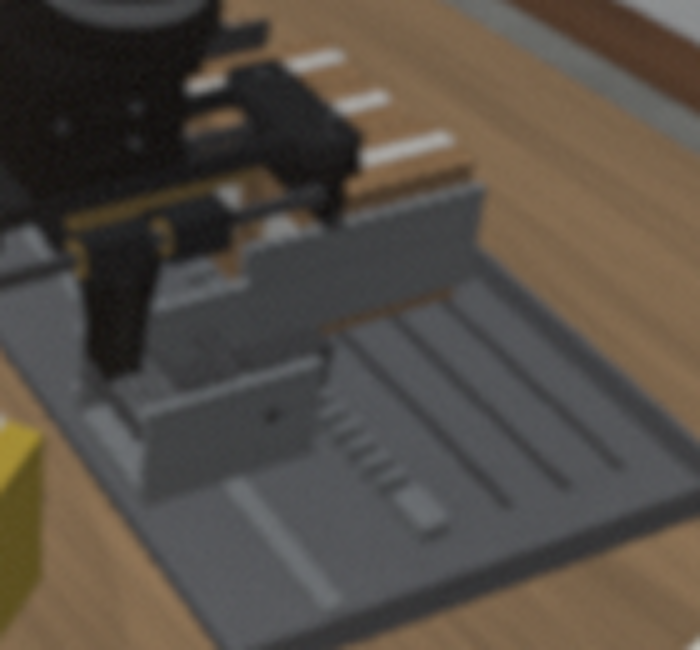

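>>> {"name": "servo_tool", "arguments": {
  "series": [
    {"travel":[-0.001,0,0],"angular":[0,0,0]},
    {"travel":[-0.001,0,0],"angular":[0,0,0]},
    {"travel":[0,0,0],"angular":[0,0,0]}
  ]
}}

```text
time: 15.15
position: [0.5212, -0.0933, 0.0642]
tool_rot: [2.341, 2.094, 0.0]
ft_force: [-2.3, -4.9, -0.8]
grip_width: -0.001
```

Run:
```python
from h import *
rel()
for n in('side','top'):
    im=ctrl.get_image(n); cv2.imwrite(f"pics/{n}15.png",im[:,:,::-1])
print(corner('pics/side15.png',72),endprof('pics/top15.png'))
```

```text
t 15.15 div-frame TCP mm [-102.    89.9   64.2] F [-1.7 -5.2 -0.8] grip -0.001
tool x,y az 1.46 -0.111 z [ 0. -0. -1.]
(np.float64(0.9271134200039067), np.float64(68.75)) [7.6]
```

Run:
```python
from h import *
ims=[]
for f,(x,y) in (('side0',(335,255)),('side12',(300,215)),('side14',(302,218)),('side15',(303,219))):
    im=cv2.imread(f'pics/{f}.png')[y-20:y+40,x-25:x+40] if f!='side0' else cv2.imread('pics/side0.png')[y-30:y+30,x-45:x+20]
    ims.append(cv2.resize(im,None,fx=6,fy=5,interpolation=cv2.INTER_CUBIC))
a=np.vstack([np.hstack(ims[:2]),np.hstack(ims[2:])]);cv2.imwrite('pics/cmp.png',cv2.convertScaleAbs(a,alpha=1.6));print(a.shape)
```

```text
(600, 780, 3)
```

View pics/cmp.png

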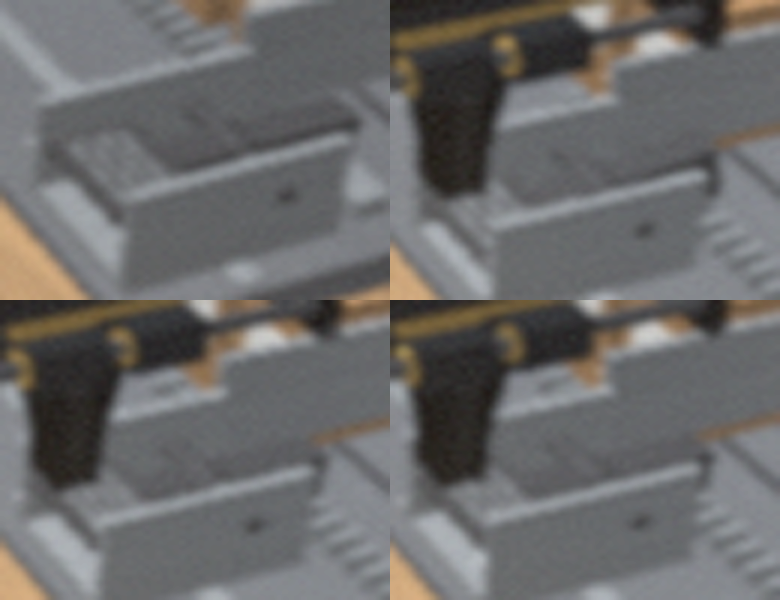

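```bash
cat >> h.py <<'E'
def lever_ov(src,s,angs,out,box,k):
    x0,y0,x1,y1=box;im=cv2.imread(src)[y0:y1,x0:x1];im=cv2.convertScaleAbs(cv2.resize(im,None,fx=k,fy=k,interpolation=cv2.INTER_CUBIC),alpha=1.6)
    off=np.array([-np.sin(YAW),np.cos(YAW),0])*s/1000
    def pl(P,c):
        q=(px('side',W(O,YAW,np.array(P)/1000)+off)+BIAS-[x0,y0]+.5)*k-.5;cv2.polylines(im,[np.int32(q)],False,c,1)
    pl(L[3],(255,0,0));pl(L[2],(255,0,0))
    for a,c in zip(angs,((0,255,0),(0,0,255))):
        P=[]
        for x,y,z in L[0]:
            dx=x+55;P.append((-55+dx*np.cos(a)-(z-45)*np.sin(a)*0,y,z+dx*np.sin(a)))
        pl(P,c)
    cv2.imwrite(out,im)
BIAS=np.array([1.,1.5])
E
python3 - <<'E'
from h import *
lever_ov('pics/side0.png',0,(0,.15),'pics/l0.png',(285,220,365,290),5)
lever_ov('pics/side12.png',78,(0,.15),'pics/l12.png',(270,195,350,265),5)
lever_ov('pics/side14.png',70.25,(0,.15),'pics/l14.png',(272,195,352,265),5)
lever_ov('pics/side15.png',68.75,(0,.15),'pics/l15.png',(272,195,352,265),5)
g=[cv2.imread(f'pics/l{i}.png') for i in (0,12,14,15)]
cv2.imwrite('pics/lall.png',cv2.resize(np.vstack([np.hstack(g[:2]),np.hstack(g[2:])]),(684,600)))
E
```

```text
(no output)
```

View pics/lall.png

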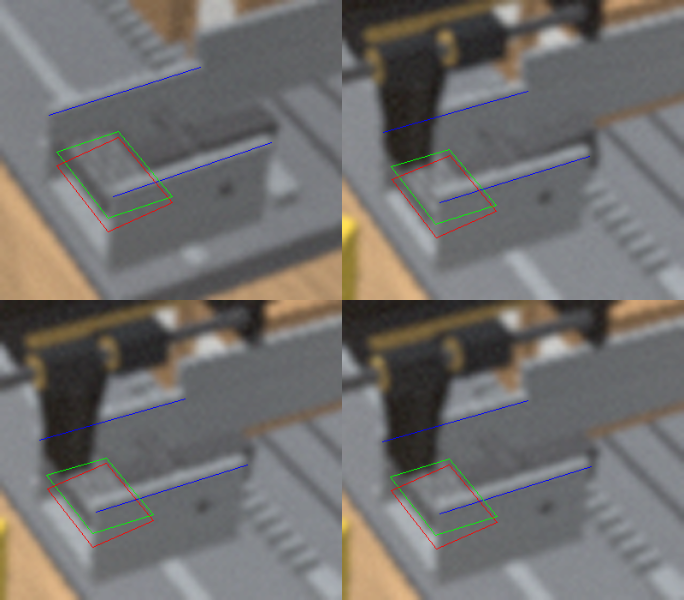

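>>> {"name": "servo_tool", "arguments": {
  "series": [
    {"travel":[-0.001,0,0],"angular":[0,0,0]},
    {"travel":[0,0,0],"angular":[0,0,0]},
    {"travel":[0,0,0],"angular":[0,0,0]}
  ]
}}

```text
time: 15.55
position: [0.5213, -0.0934, 0.0642]
tool_rot: [2.341, 2.095, 0.001]
ft_force: [-1.5, -2.9, -1.0]
grip_width: 0.003
```

Run:
```python
from h import *
rel()
for n in('side','top'):
    im=ctrl.get_image(n); cv2.imwrite(f"pics/{n}16.png",im[:,:,::-1])
print(corner('pics/side16.png',72),endprof('pics/top16.png'))
```

```text
t 15.55 div-frame TCP mm [-101.9   89.8   64.2] F [-1.2 -3.1 -1. ] grip 0.003
tool x,y az 1.46 -0.111 z [ 0.001  0.    -1.   ]
(np.float64(0.92707566575478), np.float64(68.5)) [7.6]
```

>>> {"name": "servo_tool", "arguments": {
  "series": [
    {"travel":[-0.001,0,0],"angular":[0,0,0]},
    {"travel":[0,0,0],"angular":[0,0,0]},
    {"travel":[0,0,0],"angular":[0,0,0]}
  ]
}}

```text
time: 15.95
position: [0.5215, -0.0941, 0.0644]
tool_rot: [2.34, 2.095, 0.002]
ft_force: [0.4, -0.6, 0.1]
grip_width: 0.006
```

>>> {"name": "servo_tool", "arguments": {
  "series": [
    {"travel":[-0.001,0,0],"angular":[0,0,0]},
    {"travel":[0,0,0],"angular":[0,0,0]},
    {"travel":[0,0,0],"angular":[0,0,0]}
  ]
}}

```text
time: 16.25
position: [0.5208, -0.0957, 0.0641]
tool_rot: [2.341, 2.095, 0.0]
ft_force: [0.3, 0.6, 0.5]
grip_width: 0.001
```

Run:
```python
from h import *
rel()
for n in('side','top'):
    im=ctrl.get_image(n); cv2.imwrite(f"pics/{n}17.png",im[:,:,::-1])
print(corner('pics/side17.png',72),endprof('pics/top17.png'))
```

```text
t 16.25 div-frame TCP mm [-102.1   87.4   64.1] F [0.2 0.7 0.5] grip 0.001
tool x,y az 1.46 -0.111 z [ 0.  0. -1.]
(np.float64(0.9201221350060683), np.float64(68.5)) [7.1]
```

>>> {"name": "servo_tool", "arguments": {
  "series": [
    {"travel":[-0.003,0,-0.003],"angular":[0,0,0]},
    {"travel":[-0.002,0,-0.012],"angular":[0,0,0]},
    {"travel":[0,0,-0.03],"angular":[0,0,0]},
    {"travel":[0,0,-0.04],"angular":[0,0,0]},
    {"travel":[0,0,-0.04],"angular":[0,0,0]}
  ]
}}

```text
time: 16.85
position: [0.5198, -0.1014, 0.1912]
tool_rot: [2.342, 2.094, 0.0]
ft_force: [0.9, 1.0, 0.3]
grip_width: 0.007
```

>>> {"name": "servo_tool", "arguments": {
  "series": [
    {"travel":[0.03,0,-0.03],"angular":[0,0,0]},
    {"travel":[0.045,0,0],"angular":[0,0,0]},
    {"travel":[0.045,0,0],"angular":[0,0,0]},
    {"travel":[0.045,0,0],"angular":[0,0,0]},
    {"travel":[0.045,0,0],"angular":[0,0,0]}
  ]
}}

```text
time: 17.35
position: [0.5437, 0.1093, 0.2206]
tool_rot: [2.342, 2.093, 0.003]
ft_force: [0.2, -0.2, -0.5]
grip_width: 0.003
```

Run:
```python
from h import *
rel()
for n in('side','top'):
    im=ctrl.get_image(n); cv2.imwrite(f"pics/{n}18.png",im[:,:,::-1])
print(corner('pics/side18.png',70),endprof('pics/top18.png'))
crop('pics/side18.png','pics/side18c.png',265,150,405,270,5)
crop('pics/top18.png','pics/top18c.png',215,140,385,245,4.7)
```

```text
t 17.35 div-frame TCP mm [-102.2  293.7  220.6] F [ 0.2 -0.2 -0.5] grip 0.003
tool x,y az 1.459 -0.112 z [ 0.002  0.001 -1.   ]
(np.float64(0.9188270833810138), np.float64(68.5)) [7.6]
```

View pics/side18c.png

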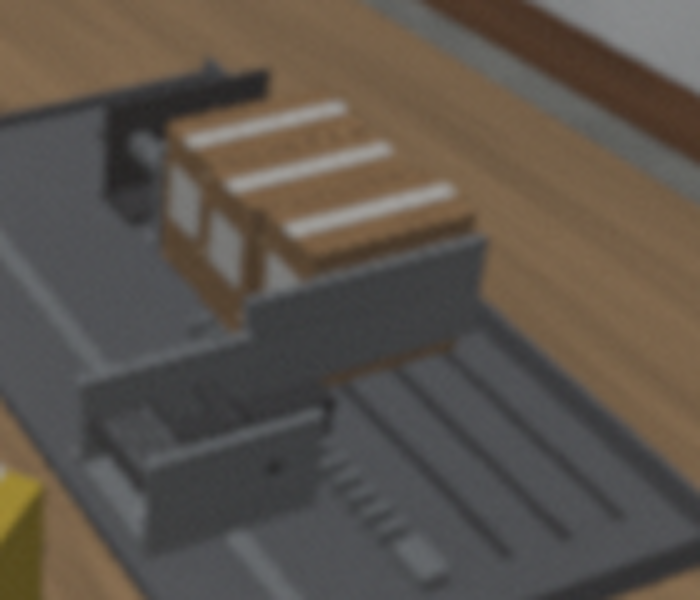

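View pics/top18c.png

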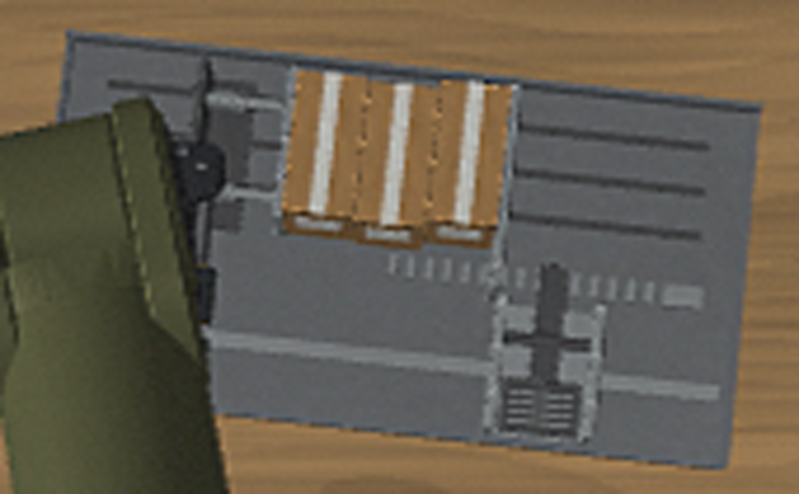

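```bash
cat > fit.py <<'E'
from h import *
import sys
def fit(n,pt,half,src,s,axis='xy',ref=None):
    a=cv2.imread(ref or f'pics/{n}0.png',0).astype(np.float32);b=cv2.imread(src,0).astype(np.float32)
    pt=np.array(pt)/1000.
    off=lambda s,dz:np.array([-np.sin(YAW)*s,np.cos(YAW)*s,dz])/1000
    e=[(0,0,0),(-.03,0,0),(0,-.03,0) if axis=='xy' else (0,0,-.03)]
    P=W(O,YAW,[pt+np.array(k) for k in e])
    B=BIAS if n=='side' else np.array([0,0.])
    p0=px(n,P).astype(np.float32)+B.astype(np.float32)
    x,y=np.int32(p0[0]);hx,hy=half;out=[]
    for dz in np.arange(-10,6,.5):
        p1=px(n,P+off(s,dz)).astype(np.float32)+B.astype(np.float32)
        M=cv2.getAffineTransform(p0,p1)
        w=cv2.warpAffine(b,M,(560,420),flags=cv2.INTER_CUBIC|cv2.WARP_INVERSE_MAP)
        A=a[y-hy:y+hy+1,x-hx:x+hx+1];C=w[y-hy:y+hy+1,x-hx:x+hx+1]
        out.append((round(float(np.corrcoef(A.ravel(),C.ravel())[0,1]),3),dz))
    return max(out)
for s in (67.5,68.5,69.5):
    print(s,'pad',fit('side',(-98,-5,50),(5,5),'pics/side18.png',s),'tooth end',fit('side',(-12,0,50),(5,4),'pics/side18.png',s),
     'ctrl cheek+y end',fit('side',(-112,28,60),(4,6),'pics/side18.png',s,'xz'),'ctrl cheek-y',fit('side',(-60,-34,45),(8,7),'pics/side18.png',s,'xz'))
E
python3 fit.py
python3 - <<'E'
from h import *
a=cv2.imread('pics/side0.png')[215:275,290:375];b=cv2.imread('pics/side18.png')[215:275,270:355]
im=np.vstack([cv2.resize(a,None,fx=7,fy=5,interpolation=cv2.INTER_CUBIC),cv2.resize(b,None,fx=7,fy=5,interpolation=cv2.INTER_CUBIC)])
cv2.imwrite('pics/cmp2.png',cv2.convertScaleAbs(im,alpha=1.8,beta=-30))
E
```

```text
67.5 pad (0.818, np.float64(5.0)) tooth end (0.634, np.float64(5.0)) ctrl cheek+y end (0.954, np.float64(2.5)) ctrl cheek-y (0.934, np.float64(3.0))
68.5 pad (0.858, np.float64(4.0)) tooth end (0.694, np.float64(4.0)) ctrl cheek+y end (0.966, np.float64(1.5)) ctrl cheek-y (0.946, np.float64(2.0))
69.5 pad (0.894, np.float64(3.5)) tooth end (0.743, np.float64(3.5)) ctrl cheek+y end (0.976, np.float64(1.0)) ctrl cheek-y (0.951, np.float64(1.0))
```

View pics/cmp2.png

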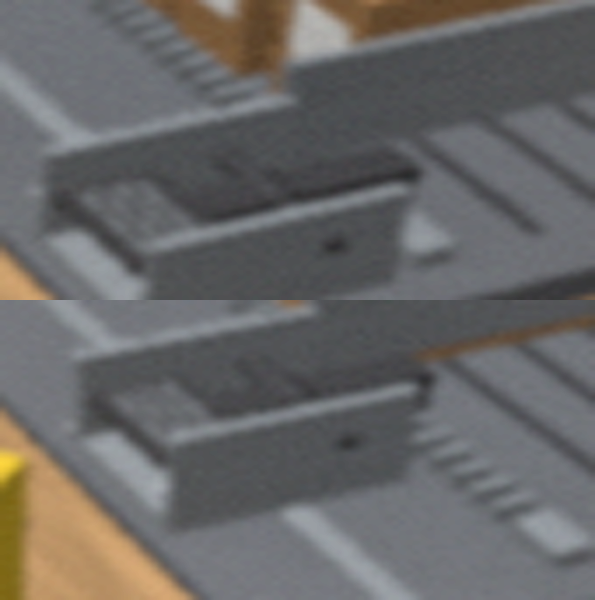

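Run:
```python
from h import *
for n in('side','top'):
    im=ctrl.get_image(n); cv2.imwrite(f"pics/{n}19.png",im[:,:,::-1])
print(corner('pics/side19.png',70),endprof('pics/top19.png'))
d=cv2.absdiff(cv2.imread('pics/top0.png',0),cv2.imread('pics/top19.png',0))
print('bystander diffs',[int(d[y-20:y+20,x-20:x+20].max()) for x,y in((428,210),(419,256),(158,212),(158,248),(407,160),(343,268))])
print(ctrl.close_job())
```

```text
(np.float64(0.9193975286184521), np.float64(68.5)) [7.6]
bystander diffs [12, 10, 10, 10, 13, 10]
the job is handed in; nothing more can be done
None
```

I handed the job in with the divider locked in a notch and the three cartons squeezed between it and the sprung end plate. The hand-in gave no verdict.

**What I did:** I pressed the lever pad about 10 mm with closed fingers at 6 to 7 N. I then slid the divider until the end plate was in by about 17 mm. The sideways push on the fingers reached about 13 N, below the 25 N limit. I let the lever up and eased back in 1 mm steps until the tooth caught, then lifted the arm clear at 17 s.

**Last checks:**
- **Locked:** with the fingers off, the divider did not move over the last pictures, and the end plate is still pushed in about 7.5 mm.
- **Lever:** its pad sits at its rest height in the side view, so the tooth is down. I judged this from pictures only.
- **Squeeze:** estimated from the springs and the push I felt while easing off, the force on the first carton should be about 3 to 6 N. I did not measure it directly.
- **Cartons and bystanders:** the cartons stand upright, and the top view around the four bystanders and the two yellow look-alikes is unchanged. The job took about 17.5 s.

**Checks that disagreed:** tracking the plate's corner in the side view put the divider 68.5 mm along. Tracking the cheeks suggested about 70.5 to 71 mm, which fits the notch at 72 mm better. I took the corner value to be a calibration error.

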